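# Hang the electronic pipette in its stand

### The job

The electronic pipette lying on the bench belongs in the free middle fork of the pipette stand. Pick it up by the two domed cheeks of its head, and once it is clear of the bench ease your grip so that it swings tip-down and hangs plumb, then grip it firmly again. Hang it in that fork with its head resting on both prongs, let go, and leave the other things on the bench undisturbed.

Things in the scene. Friction and masses are not known exactly. Their poses are not given: they have to be found in the camera images.
- pipette: Loose white pipette with grey trim, 200 mm long, 0.15 to 0.19 kg, lying on its flat back with the black display up. x runs along it from the thin tip to the head, z comes out of the display, y is across. Origin: in the head, midway between the two domed grey cheeks on its sides (crowns 44 mm apart along y: the place to pinch), 16 mm above the bench as it lies.
- pipette_shoulder (a point): Centre of the underside of the pipette's head, the face that rests on the prongs, 32 mm from the body's origin along -x of the pipette. The head block above it is 40 mm wide (y) and 32 mm thick (z) and ends 20 mm beyond the origin, its thumb button 28 mm beyond.
- pipette_handle (a point): Centre of mass of the pipette, in the handle 69 mm from the body's origin along -x. The handle runs from 32 to 118 mm from the origin, is 22 mm wide (y; 24 mm at its side grips) and 28 mm thick: 16 mm to the back, 12 mm to the display side of the axis.
- pipette_tip (a point): Lower end of the pipette, 172 mm from the body's origin along -x. The smooth cheeks turn between finger pads: 21 to 25 N of grip hold the pipette level; at 3 to 5 N it is still carried but swings about the line through both cheeks, comes to rest after some 2 s within 10 degrees of plumb, and slips down by up to 4 mm; from 15 N on it is held firm once plumb.
- stand: White fixed pipette stand: base 125 x 270 x 12 mm, three forks side by side 90 mm apart along its y axis, tops 170 mm above the bench, open to its front (-x of the stand, towards the robot). Origin on the bench under the middle fork, x to the back, z up. The middle fork is free; pipettes of the same kind hang in the outer two, their buttons 230 mm above the bench.
- fork_middle (a point): Centre of the free middle fork at the top of its prongs (170 mm up), where the pipette's shoulder should rest; axes as the stand. The gap is 28 mm wide (y), open to -x and closed by a rail 30 mm behind this point; the prongs are 10 mm wide, 8 mm thick and end 32 mm in front of it with a lip 4 mm high, over which the head must pass.
- hung_left: Pipette of the same kind hanging in the stand's left fork (+y of the stand). Origin midway between its cheeks, 202 mm above the bench, z up.
- hung_right: Pipette of the same kind hanging in the stand's right fork (-y of the stand). Origin midway between its cheeks, 202 mm above the bench, z up.
- scoop: Steel lab scoop lying flat, 150 mm long along its x, 24 mm wide, 8 mm high; origin under its middle. Leave alone.
- tip_box: Open box of pipette tips, 122 x 82 x 57 mm; origin under its middle. Leave alone.
- bottle: Amber reagent bottle, 72 mm wide, about 150 mm tall; origin under its middle, z up. Leave alone.
- jar: White screw-cap jar, 76 mm wide, 100 mm tall; origin under its middle, z up. Leave alone.
- beaker: Glass beaker, 72 mm wide, 90 mm tall; origin under its middle, z up. Leave alone.
- slide_box: Blue box for slides, 98 x 160 x 32 mm; origin under its middle. Leave alone.
There are look-alikes about, which are no part of the job. What is shaped like the pipette but turquoise is not meant.

How it is judged (in metres and radians):
On the way, in this order (a step that is already met when the one before it is completed fails the run):
1. the pipette, held clear of the bench and stand, hangs plumb within 14 degrees (height (world z) of pipette_tip above 0.01 m and angle between pipette's own x axis and vertical below 0.25 rad and contact force between the fingers and pipette above 0.5 N and contact force between pipette and stand below 0.1 N), for 0.15 s.
2. still plumb and clear of the stand, it is gripped firmly again (over 16 N, both fingers added) (height (world z) of pipette_tip above 0.01 m and angle between pipette's own x axis and vertical below 0.25 rad and contact force between the fingers and pipette above 16 N and contact force between pipette and stand below 0.1 N), for 0.2 s.
At the end, for the whole second after the job is handed in: The pipette hangs at rest and released in the middle fork, upright within 4.5 degrees, its shoulder flat on both prongs (within 3 mm in height, 6 mm sideways, 20 mm front to back of the fork's centre); the two pipettes beside it still hang in their forks within 12 mm of where they were (x of pipette_shoulder in the frame of fork_middle between -0.02 and 0.02 m and y of pipette_shoulder in the frame of fork_middle between -0.006 and 0.006 m and z of pipette_shoulder in the frame of fork_middle between -0.003 and 0.003 m and angle between pipette's own x axis and vertical below 0.08 rad and linear speed of pipette below 0.02 m/s and contact force between the fingers and pipette below 0.05 N and distance of each of hung_left, hung_right from where it was at the start of the episode below 0.012 m); the robot touches nothing.
It fails at once if a neighbouring pipette is knocked from its fork (moved over 25 mm) (distance of any of hung_left, hung_right from where it was at the start of the episode above 0.025 m).
It fails at once if another thing on the bench is moved by over 30 mm (distance of any of scoop, tip_box, bottle, jar, beaker, slide_box from where it was at the start of the episode above 0.03 m).
It also fails if it takes over 61 s, if anything falls off the work surface, if the arm or the gripper's body presses on something with over 40 N, if the wrist force passes 120 N, or if a joint passes its speed limit or range.

### The arm

A 6-joint arm with a two-finger parallel gripper is mounted at the origin on the work surface. World frame = base frame: x ahead of the robot, y to its left, z up, the work surface at z = 0. Lengths are in m, angles in degrees, forces in N, time in s.
With the tool pointing down it reaches from about 0.35 to 0.875 m from the base axis. Payload 4.2 kg.
Tool frame: the origin (TCP) lies midway between the tips of the shut fingers; the grasp point (between the pads) lies 19 mm behind it; z points along the fingers, y is the direction in which the jaws open and shut (so a half turn about z gives the same grasp; the last joint's range is limited). The gripper opens to 87 mm and grips with 3 to 60 N. Pads are 19 mm wide; open, the fingers measure 117 mm over their backs; the gripper's body (75 mm by 190 mm) begins 51 mm behind the grasp point.
Start: joints at [-58.637, 22.042, 0.453, 0, -68.411, -14.817], TCP at [0.178, -0.599, 0.223] pointing down, gripper open.
Joint ranges: [-179.83, 179.83], [-69.29, 118.12], [-61.27, 80.66], [-181.25, 117.63], [-171.15, -9.14], [-177.46, 177.46]. Speed limits (degrees/s): [159.86, 159.86, 180, 180, 180, 180].

### API

Orientations are given as a 3x3 rotation matrix whose columns are the frame's x, y, z axes.
In Python, from station import sense, capture, finish_job gives the robot as it stands. The module is installed in compiled form; this text tells all that it offers.
- The arm moves only by the shell command python3 -m jog 'ROWS' [OPENING]. ROWS is JSON, a list of rows, each a list of 6 numbers: the shift along the tool's x, y, z in cm, then the turn, a rotation vector about the tool's x, y, z in degrees. In form: [[dx, dy, dz, wx, wy, wz], ...]. A call has exactly 5 rows; each row shifts and turns the commanded pose from where the row before left it, along the tool's axes as they then stand; what a row does not reach is not made up. A row lasts 1/12 s, in which the tool goes at most 41.7 mm and 7.16 degrees, less where a joint would pass 70% of its speed; a pose out of reach is approached as far as the arm can. A call is refused whole if a number of a shift passes 4.17 or a number of a turn 7.16, either way. A call with a gripper value outside its range is refused whole. OPENING is the finger opening in cm, from 0 to 8.7, set as the call begins (- or left out, the last holds). The fingers move at their own pace and stop on an object; the grip force is fixed at half the most. Time passes only in rows, so rows that do not move let the fingers close, or fill a call up. It gives the time, the measured TCP pose, the force and the opening at its end, in the units of the state.
- sense(): the state, without advancing time (a new reading comes with each control period).
- capture(name): name is "side" or "top"; returns a dict with "frame" (420x560x3 uint8, red, green, blue), "fx", "fy", "cx", "cy" (pixels), "dist" ([k1, k2, p1, p2, k3] as OpenCV has them; the pictures are not rectified), "world_to_cam" (4x4, takes a point from world to camera coordinates). Camera axes: x right, y up, looking along -z (the intrinsics and any distortion apply to the point x, -y, -z); pixel columns grow to the right and rows downward; lengths in m; the calibration is good to about 2 mm. A picture is of the moment at which its call begins. There is no depth.
- finish_job(): hands the job in, once; it reports no verdict.
The state is a dict: "time_s": time; "joints": joint angles; "joint_velocities": joint speeds; "effort": joint torques, N m; "tcp_pos": TCP position; "ee_rot": TCP orientation; "wrist_force": force on the tool from outside, world axes, zero at the start; "moment": the same for the moment, N m; "gripper_width": opening from 0.0 (shut) to 1.0 (fully open).
Only numpy, scipy, OpenCV 4.12 (cv2) and the standard library are available. Lean on these libraries where they do the work, as an engineer would, in place of code of your own. Each camera call takes 0.05 s, during which the arm holds its last target.

## Working session

There is one attempt and no reset: what is moved stays moved. The work goes in short steps, Python scripts to look and compute and a shell command to move; the robot and the scene stay as the last step left them, time stands still between calls to the robot, and variables do not carry over. Pictures are saved under pics/ and viewed, and the job is handed in when it is done.

```bash
ls; mkdir -p pics; python3 - <<'E'
from station import sense,capture
import cv2,json
print(sense())
for n in("side","top"):
    c=capture(n); cv2.imwrite(f"pics/{n}0.png",cv2.cvtColor(c["frame"],cv2.COLOR_RGB2BGR))
    print({k:(v if k!="frame" else v.shape) for k,v in c.items()})
E
```

```text
pics
{'time_s': 0.0, 'joints': array([-5.86386418e+01,  2.20904382e+01,  3.77837703e-01, -2.91866748e-02,
       -6.84111514e+01, -1.48177567e+01]), 'joint_velocities': array([-0.00897155,  0.00253829, -0.0556664 ,  0.07787584, -0.03269627,
        0.0777095 ]), 'effort': array([ 9.14977009e-04, -3.90662849e+01,  1.87401831e+01,  4.21977773e+00,
        1.09707413e-02, -2.01717089e-04]), 'tcp_pos': array([ 0.17781655, -0.5985251 ,  0.22144924]), 'ee_rot': array([[-9.58656789e-01, -2.84563951e-01, -7.19583575e-04],
       [-2.84564845e-01,  9.58654514e-01,  2.09079744e-03],
       [ 9.48664614e-05,  2.20912535e-03, -9.99997555e-01]]), 'wrist_force': array([-0.58719082,  0.82193125,  0.31286139]), 'moment': array([-0.04807215, -0.04504194, -0.06775839]), 'gripper_width': 0.9965619749278288}
{'frame': (420, 560, 3), 'fx': 447.7942263374983, 'fy': 447.7942263374983, 'cx': 281.63580698740077, 'cy': 214.59501811766108, 'dist': array([-0.06722211,  0.        ,  0.        ,  0.        ,  0.        ]), 'world_to_cam': array([[-0.97513929, -0.22070253,  0.01984343,  0.53655094],
       [ 0.17235529, -0.69913552,  0.6939043 , -0.2172366 ],
       [-0.13927319,  0.68007347,  0.71979376, -1.39514664],
       [ 0.        ,  0.        ,  0.        ,  1.        ]])}
{'frame': (420, 560, 3), 'fx': 480.5795699609302, 'fy': 480.5795699609302, 'cx': 274.14702809171627, 'cy': 215.52647781360807, 'dist': array([-0.12178561,  0.        ,  0.        ,  0.        ,  0.        ]), 'world_to_cam': array([[ 0.00516193, -0.99997263,  0.00529958, -0.00218298],
       [ 0.99535762,  0.0056473 ,  0.09607972, -0.56528713],
       [-0.09610702,  0.00477902,  0.99535953, -1.43974655],
       [ 0.        ,  0.        ,  0.        ,  1.        ]])}
```

View pics/side0.png

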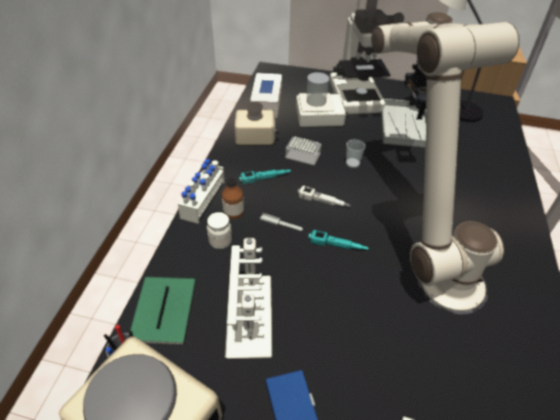

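View pics/top0.png

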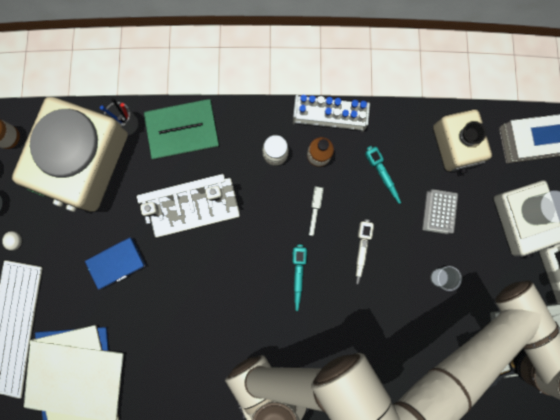

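The top view shows the white pipette with its head at about (367,230) and its tip at (359,282). The stand is near (190,205), and the turquoise look-alikes are at (299,275) and (383,172). I'll zoom in on the pipette and stand next.

```bash
cat > h.py <<'E'
import numpy as np,cv2
from station import sense,capture
def K(c): return np.array([[c["fx"],0,c["cx"]],[0,c["fy"],c["cy"]],[0,0,1.]])
def ray(c,uv):
    p=cv2.undistortPoints(np.array(uv,float).reshape(-1,1,2),K(c),np.array(c["dist"])).reshape(-1,2)
    d=np.c_[p[:,0],-p[:,1],-np.ones(len(p))]
    W=np.array(c["world_to_cam"]);R=W[:3,:3];t=W[:3,3]
    return -R.T@t, d@R
def onz(c,uv,z):
    o,d=ray(c,uv); s=(z-o[2])/d[:,2]; return o+d*s[:,None]
def proj(c,P):
    P=np.array(P,float).reshape(-1,3);W=np.array(c["world_to_cam"]);q=P@W[:3,:3].T+W[:3,3]
    q=q*[1,-1,-1]
    return cv2.projectPoints(q,np.zeros(3),np.zeros(3),K(c),np.array(c["dist"]))[0].reshape(-1,2)
def tri(c1,u1,c2,u2):
    o1,d1=ray(c1,u1);o2,d2=ray(c2,u2);d1=d1[0]/np.linalg.norm(d1[0]);d2=d2[0]/np.linalg.norm(d2[0])
    A=np.c_[d1,-d2];s=np.linalg.lstsq(A,o2-o1,rcond=None)[0]
    a=o1+s[0]*d1;b=o2+s[1]*d2
    return (a+b)/2,np.linalg.norm(a-b)
def crop(c,x0,y0,x1,y1,k,name):
    f=cv2.cvtColor(c["frame"],cv2.COLOR_RGB2BGR)[y0:y1,x0:x1]
    cv2.imwrite("pics/"+name,cv2.resize(f,None,fx=k,fy=k,interpolation=cv2.INTER_CUBIC))
E
python3 - <<'E'
from h import *
t=capture("top");s=capture("side")
crop(t,335,210,395,295,7,"tp.png");crop(t,130,165,250,245,6,"ts.png");crop(s,215,225,285,365,4,"ss.png");crop(s,285,175,365,215,8,"sp.png")
f=t["frame"].astype(int)
m=((f.min(2)>110)&(f.max(2)-f.min(2)<45)).astype(np.uint8)
m2=np.zeros_like(m);m2[212:295,340:385]=m[212:295,340:385]
n,l,st,ce=cv2.connectedComponentsWithStats(m2)
for i in range(1,n): print(st[i],ce[i])
E
```

```text
[356 220  18  63 476] [362.94327731 246.44117647]
```

```bash
python3 - <<'E'
import cv2,numpy as np
a=cv2.imread("pics/tp.png");b=cv2.imread("pics/sp.png");print(a.shape,b.shape)
E
```

```text
(595, 420, 3) (320, 640, 3)
```

View pics/tp.png

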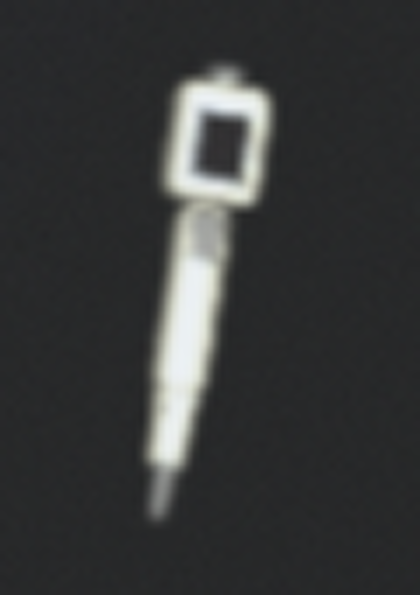

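View pics/ts.png

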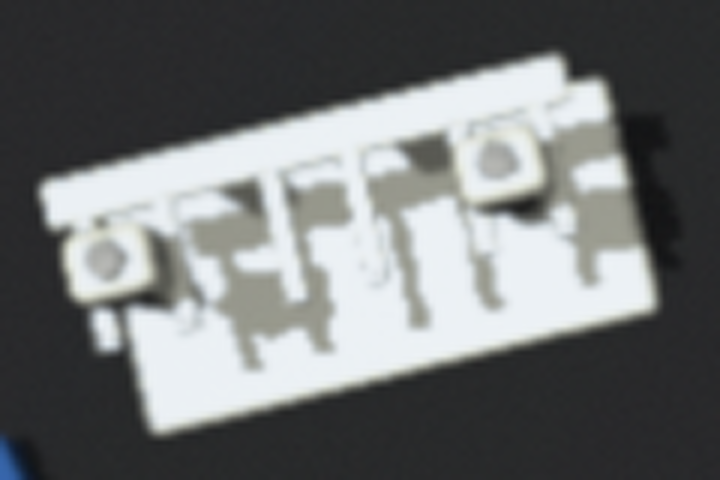

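View pics/ss.png

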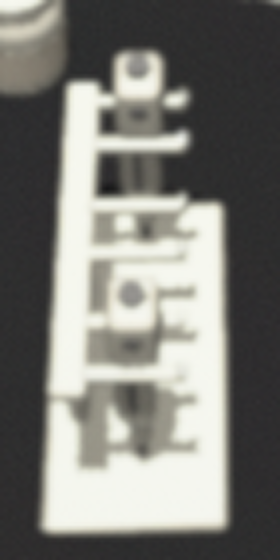

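View pics/sp.png

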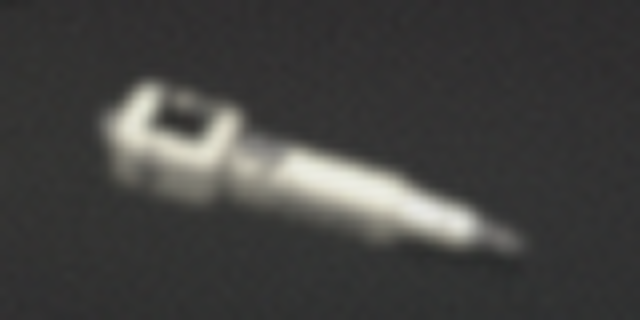

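```bash
cat > m1.py <<'E'
from h import *
t=capture("top");s=capture("side")
T=lambda u,v,k,x0,y0:[(u+.5)/k-.5+x0,(v+.5)/k-.5+y0]
c=[T(*p,7,335,210) for p in [(176,82),(271,90),(165,195),(254,207)]]
P=onz(t,c,0.032);print(P, np.linalg.norm(P[0]-P[1]),np.linalg.norm(P[2]-P[3]),np.linalg.norm(P[0]-P[2]),np.linalg.norm(P[1]-P[3]))
tip=onz(t,[T(155,520,7,335,210)],0.014)[0];but=onz(t,[T(228,66,7,335,210)],0.016)[0]
print("tip",tip,"button end",but,np.linalg.norm(tip-but))
print("head c",P.mean(0))
# axis by pca on mask
f=t["frame"].astype(int);m=((f.min(2)>85)&(f.max(2)-f.min(2)<60))
ys,xs=np.nonzero(m[212:295,340:385]);Q=onz(t,np.c_[xs+340,ys+212],0.02)[:,:2]
mu=Q.mean(0);w,v=np.linalg.eigh(np.cov((Q-mu).T));d=v[:,1]*np.sign(v[0,1]);print("pca",mu,np.degrees(np.arctan2(d[1],d[0])))
e=(but-tip)[:2];print("ang",np.degrees(np.arctan2(e[1],e[0])), (Q-mu)@d).__class__
al=(Q-mu)@d;print(al.min(),al.max())
print("side crosscheck head corners",tri(t,c[0],s,T(142,80,8,285,175)))
# stand
bl=T(107,260,6,130,165);br=T(498,158,6,130,165)
sl=T(131,293,4,215,225);sr=T(137,66,4,215,225)
L=onz(t,[bl],.230)[0];R=onz(t,[br],.230)[0]
print(L,R,np.linalg.norm(L-R),(L+R)/2,np.degrees(np.arctan2(*(L-R)[[1,0]]))-90)
Ls=onz(s,[sl],.230)[0];Rs=onz(s,[sr],.230)[0];print("side",Ls,Rs,np.linalg.norm(Ls-Rs))
print(tri(t,bl,s,sl),tri(t,br,s,sr))
B=onz(t,[T(*p,6,130,165) for p in [(153,437),(660,308),(606,75)]],.012);print("base",B,np.linalg.norm(B[0]-B[1]),np.linalg.norm(B[1]-B[2]),np.degrees(np.arctan2(*(B[0]-B[1])[[1,0]]))-90)
E
python3 m1.py
```

```text
[[ 0.548643   -0.26049573  0.032     ]
 [ 0.54534695 -0.30234658  0.032     ]
 [ 0.49929794 -0.25513958  0.032     ]
 [ 0.49419897 -0.29418761  0.032     ]] 0.04198043636765851 0.03937953696807814 0.04963490348496141 0.051794635673974104
tip [ 0.35795928 -0.25290066  0.014     ] button end [ 0.55721825 -0.28670289  0.016     ] 0.20211563337028704
head c [ 0.52187171 -0.27804237  0.032     ]
pca [ 0.47234286 -0.27170209] -9.508476868610387
ang -9.627979669426031 [ 8.50921645e-02  8.56228558e-02  8.15036648e-02  8.20337568e-02
  8.25640045e-02  8.30944097e-02  8.36249744e-02  7.63298111e-02
  7.68588740e-02  7.73880815e-02  7.79174357e-02  7.84469382e-02
  7.89765910e-02  7.95063960e-02  8.00363549e-02  8.05664698e-02
  7.27475338e-02  7.32760330e-02  7.38046717e-02  7.43334515e-02
  7.48623744e-02  7.53914421e-02  7.59206566e-02  7.64500197e-02
  7.69795333e-02  7.75091992e-02  7.80390193e-02  7.85689955e-02
  6.96953920e-02  7.02234714e-02  7.07516867e-02  7.12800396e-02
  7.18085321e-02  7.23371659e-02  7.28659429e-02  7.33948651e-02
  7.39239341e-02  7.44531519e-02  7.49825204e-02 
[... 8102 characters left out ...]
562285582433285
side crosscheck head corners (array([ 0.53924115, -0.25206372,  0.0796159 ]), np.float64(0.010662952937505982))
[0.5640787  0.33802871 0.23      ] [0.61020778 0.16509012 0.23      ] 0.1789850442367118 [0.58714324 0.25155942 0.23      ] 14.935164243458175
side [0.56189107 0.34275793 0.23      ] [0.60673159 0.16882258 0.23      ] 0.17962231653623104
(array([0.56388147, 0.33934663, 0.22451863]), np.float64(0.0016144184019497335)) (array([0.60933912, 0.16540434, 0.22583295]), np.float64(0.0029591841595782565))
base [[0.49669806 0.36847251 0.012     ]
 [0.56494654 0.10742384 0.012     ]
 [0.6861974  0.1370152  0.012     ]] 0.26982265094777835 0.12480953614137437 14.651454066022055
```

```bash
python3 - <<'E'
from h import *
t=capture("top");s=capture("side")
a=np.radians(-9.6);X=np.array([np.cos(a),np.sin(a),0]);Y=np.array([-np.sin(a),np.cos(a),0])
O=np.array([.528,-.281,.016])
pts=[O-.172*X,O+.028*X]+[O+i*X+j*Y+[0,0,.016] for i in(-.032,.02) for j in(-.02,.02)]
for c,n,(x0,y0,x1,y1,k) in((t,"top",(335,210,395,295,7)),(s,"side",(285,175,365,215,8))):
    p=proj(c,pts)
    f=cv2.cvtColor(c["frame"],cv2.COLOR_RGB2BGR)[y0:y1,x0:x1];f=cv2.resize(f,None,fx=k,fy=k,interpolation=cv2.INTER_CUBIC)
    for u,v in p: cv2.circle(f,(int((u-x0+.5)*k),int((v-y0+.5)*k)),3,(0,0,255),-1)
    cv2.imwrite(f"pics/chk_{n}.png",f)
E
```

```text
(no output)
```

View pics/chk_side.png

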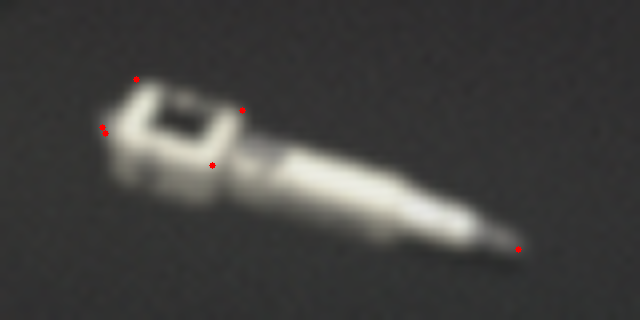

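View pics/chk_top.png

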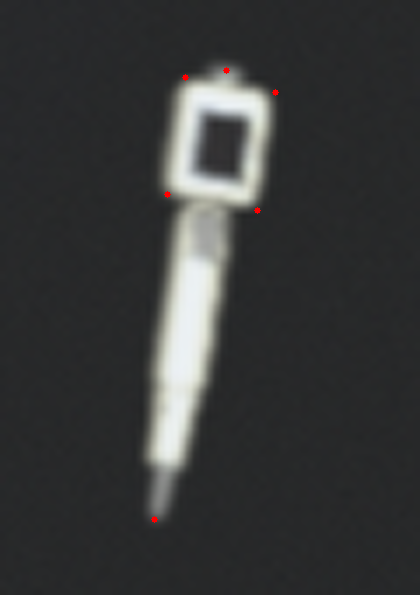

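```bash
python3 -m jog '[[-3.5,1.7,0,0,0,0],[-3.5,1.7,0,0,0,0],[-3.5,1.7,0,0,0,0],[-3.5,1.7,0,0,0,0],[-3.5,1.7,0,0,0,0]]' 8.7
```

```text
time_s: 0.82
tcp_pos: [0.3225, -0.4665, 0.2227]
ee_rot: [[-0.959, -0.284, 0.0], [-0.284, 0.959, -0.0], [-0.0, -0.0, -1.0]]
wrist_force: [0.8, -0.9, -0.8]
gripper_width: 1.0
```

The predicted points match both views: the tip and button land within about 1 px, and the head corners are close. The grasp origin is about (0.528, -0.281, 0.016).

```bash
python3 -m jog '[[-3.5,1.7,0,0,0,0],[-3.5,1.7,0,0,0,0],[-3.5,1.7,0,0,0,0],[-3.5,1.7,0,0,0,0],[-3.5,1.7,0,0,0,0]]'; python3 -m jog '[[-3.5,1.7,0,0,0,0],[-3.9,1.7,0,0,0,5.2],[0,0,2,0,0,7],[0,0,3,0,0,7],[0,0,3,0,0,7]]'; python3 -c "
from station import sense;print(sense()['tcp_pos'],sense()['ee_rot'])"
```

```text
time_s: 1.23
tcp_pos: [0.4663, -0.3349, 0.2229]
ee_rot: [[-0.959, -0.285, 0.001], [-0.285, 0.959, -0.0], [-0.0, -0.0, -1.0]]
wrist_force: [0.6, -1.6, -0.5]
gripper_width: 1.001
time_s: 1.65
tcp_pos: [0.5272, -0.2825, 0.1426]
ee_rot: [[-0.985, 0.172, 0.003], [0.172, 0.985, -0.001], [-0.003, -0.0, -1.0]]
wrist_force: [0.1, 0.3, 0.1]
gripper_width: 1.002
[ 0.52715189 -0.28250482  0.1425519 ] [[-9.85139718e-01  1.71726592e-01  3.11678571e-03]
 [ 1.71725331e-01  9.85144640e-01 -6.69668340e-04]
 [-3.18548460e-03 -1.24485822e-04 -9.99994919e-01]]
```

```bash
python3 -m jog '[[0,0.1,3.2,0,0,0],[0,0,3.2,0,0,0],[0,0,3.2,0,0,0],[0,0,2.4,0,0,0],[0,0,0.8,0,0,0]]'; python3 -m jog '[[0,0,0.3,0,0,0],[0,0,0.3,0,0,0],[0,0,0.2,0,0,0],[0,0,0,0,0,0],[0,0,0,0,0,0]]';python3 - <<'E'
from h import *
t=capture("top");s=capture("side")
crop(t,315,190,415,295,5,"tp1.png");crop(s,265,115,365,215,5,"sp1.png")
E
```

```text
time_s: 2.07
tcp_pos: [0.5231, -0.2815, 0.0104]
ee_rot: [[-0.986, 0.168, -0.007], [0.168, 0.986, 0.002], [0.008, 0.001, -1.0]]
wrist_force: [-0.7, -0.1, 0.1]
gripper_width: 0.998
time_s: 2.48
tcp_pos: [0.5267, -0.2826, 0.008]
ee_rot: [[-0.986, 0.168, 0.003], [0.168, 0.986, -0.001], [-0.003, -0.0, -1.0]]
wrist_force: [-0.2, -0.1, 0.1]
gripper_width: 0.998
```

View pics/sp1.png

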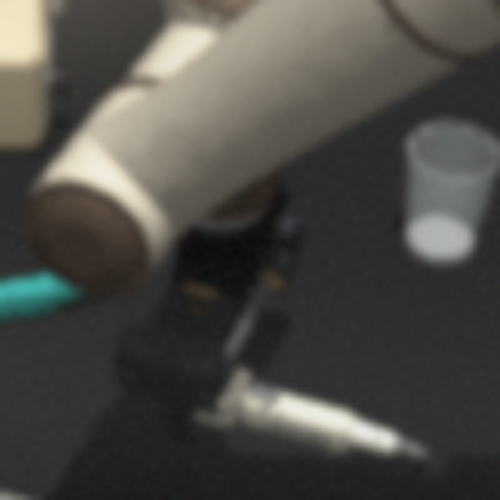

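View pics/tp1.png

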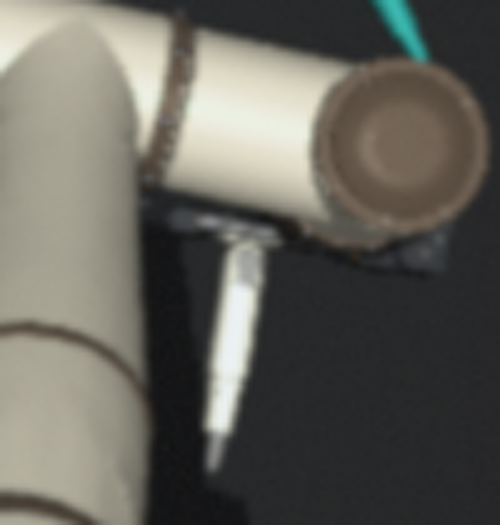

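```bash
python3 -m jog '[[-0.1,0.1,0.2,0,0,0],[0,0,0.2,0,0,0],[0,0,0.1,0,0,0],[0,0,0,0,0,0],[0,0,0,0,0,0]]'
```

```text
time_s: 3.0
tcp_pos: [0.5269, -0.2815, 0.0014]
ee_rot: [[-0.986, 0.168, -0.0], [0.168, 0.986, 0.0], [0.0, 0.0, -1.0]]
wrist_force: [0.9, -0.6, 0.9]
gripper_width: 0.998
```

Close on the cheeks.

```bash
python3 -m jog '[[0,0,0,0,0,0],[0,0,0,0,0,0],[0,0,0,0,0,0],[0,0,0,0,0,0],[0,0,0,0,0,0]]' 4.2; python3 -m jog '[[0,0,0,0,0,0],[0,0,0,0,0,0],[0,0,0,0,0,0],[0,0,0,0,0,0],[0,0,0,0,0,0]]' 0; python3 -m jog '[[0,0,0,0,0,0],[0,0,0,0,0,0],[0,0,0,0,0,0],[0,0,0,0,0,0],[0,0,0,0,0,0]]'
```

```text
time_s: 3.42
tcp_pos: [0.5271, -0.2815, 0.0016]
ee_rot: [[-0.986, 0.168, 0.0], [0.168, 0.986, -0.0], [-0.0, -0.0, -1.0]]
wrist_force: [-0.7, -0.3, -0.4]
gripper_width: 0.706
time_s: 3.83
tcp_pos: [0.5271, -0.2815, 0.0016]
ee_rot: [[-0.986, 0.168, 0.0], [0.168, 0.986, -0.0], [-0.0, 0.0, -1.0]]
wrist_force: [0.3, 1.1, -0.4]
gripper_width: 0.487
time_s: 4.25
tcp_pos: [0.5271, -0.2815, 0.0016]
ee_rot: [[-0.986, 0.168, 0.0], [0.168, 0.986, 0.0], [-0.0, 0.0, -1.0]]
wrist_force: [0.7, 1.0, -0.4]
gripper_width: 0.486
```

```bash
python3 -m jog '[[0,0,-0.5,0,0,0],[0,0,-1,0,0,0],[0,0,-1.5,0,0,0],[0,0,-1.5,0,0,0],[0,0,-1.0,0,0,0]]'; python3 -m jog '[[0,0,-1.5,0,0,0],[0,0,-2,0,0,0],[0,0,-2,0,0,0],[0,0,-1.5,0,0,0],[0,0,-1,0,0,0]]';python3 - <<'E'
from h import *
t=capture("top");s=capture("side")
crop(t,315,190,415,295,5,"tp2.png");crop(s,255,95,375,215,5,"sp2.png")
E
```

```text
time_s: 4.67
tcp_pos: [0.5277, -0.2818, 0.0587]
ee_rot: [[-0.986, 0.167, 0.002], [0.167, 0.986, -0.001], [-0.002, -0.0, -1.0]]
wrist_force: [0.5, 0.5, -0.9]
gripper_width: 0.488
time_s: 5.08
tcp_pos: [0.5276, -0.2818, 0.1391]
ee_rot: [[-0.986, 0.168, 0.003], [0.168, 0.986, -0.001], [-0.003, -0.0, -1.0]]
wrist_force: [0.8, 0.7, -0.5]
gripper_width: 0.481
```

View pics/sp2.png

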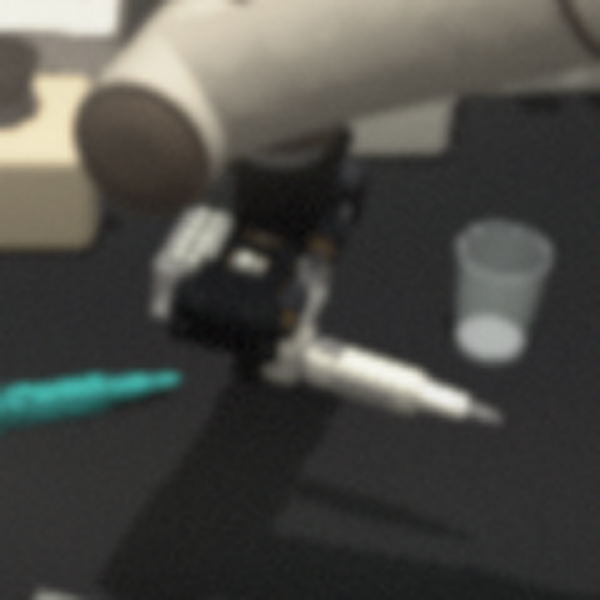

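The pipette is held about level: the head is at the fingers (290,365 in the crop) and the tip at (495,415). I'll raise it further before easing.

```bash
python3 -m jog '[[0,0,-1.5,0,0,0],[0,0,-3,0,0,0],[0,0,-3,0,0,0],[0,0,-3,0,0,0],[0,0,-1.5,0,0,0]]'; python3 -m jog '[[0,0,0,0,0,0],[0,0,0,0,0,0],[0,0,0,0,0,0],[0,0,0,0,0,0],[0,0,0,0,0,0]]' 4.0;python3 -m jog '[[0,0,0,0,0,0],[0,0,0,0,0,0],[0,0,0,0,0,0],[0,0,0,0,0,0],[0,0,0,0,0,0]]' 4.1;python3 - <<'E'
from h import *
s=capture("side")
crop(s,255,75,375,195,5,"sp3.png")
E
```

```text
time_s: 5.6
tcp_pos: [0.5277, -0.282, 0.2594]
ee_rot: [[-0.986, 0.167, 0.003], [0.167, 0.986, -0.002], [-0.003, -0.001, -1.0]]
wrist_force: [0.4, -0.4, -0.8]
gripper_width: 0.483
time_s: 6.02
tcp_pos: [0.5263, -0.2813, 0.2545]
ee_rot: [[-0.986, 0.168, -0.004], [0.168, 0.986, 0.001], [0.004, 0.001, -1.0]]
wrist_force: [-0.5, 0.3, -1.2]
gripper_width: 0.485
time_s: 6.43
tcp_pos: [0.527, -0.2815, 0.2566]
ee_rot: [[-0.986, 0.168, 0.0], [0.168, 0.986, 0.0], [-0.0, 0.0, -1.0]]
wrist_force: [-0.1, 0.2, -0.2]
gripper_width: 0.488
```

View pics/sp3.png

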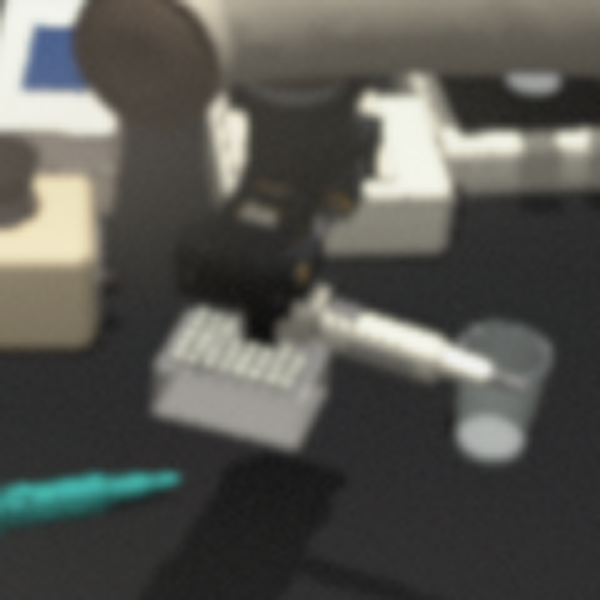

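```bash
cat > look.py <<'E'
import sys
from h import *
s=capture("side");f=s["frame"].astype(int)
np.save("/tmp/b.npy",f) if len(sys.argv)>2 else None
b=np.load("/tmp/b.npy")
d=np.abs(f-b).sum(2)[120:165,315:365]
print("diff",d.mean(), (d>90).sum())
crop(s,255,75,375,195,5,sys.argv[1])
E
python3 look.py l0.png ref
Z='[[0,0,0,0,0,0],[0,0,0,0,0,0],[0,0,0,0,0,0],[0,0,0,0,0,0],[0,0,0,0,0,0]]'
python3 -m jog '[[0,0,0,0,0,0],[0,0,0,0,0,0],[0,0,0,0,0,0],[0,0,0,0,0,0],[0,0,0,0,0,0]]' 4.16|tail -1; python3 look.py l1.png
python3 -m jog '[[0,0,0,0,0,0],[0,0,0,0,0,0],[0,0,0,0,0,0],[0,0,0,0,0,0],[0,0,0,0,0,0]]' 4.2|tail -1; python3 look.py l2.png
```

```text
diff 0.0 0
gripper_width: 0.486
diff 3.137777777777778 0
gripper_width: 0.489
diff 12.580444444444444 59
```

```bash
python3 -m jog '[[0,0,0,0,0,0],[0,0,0,0,0,0],[0,0,0,0,0,0],[0,0,0,0,0,0],[0,0,0,0,0,0]]' |tail -1; python3 look.py l3.png
```

```text
gripper_width: 0.488
diff 12.648 63
```

View pics/l3.png

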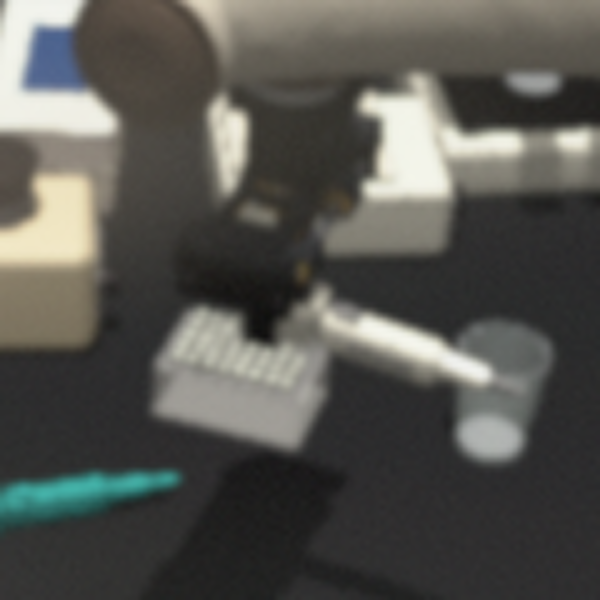

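The pipette has tilted slightly and stopped, so the grip force does fall gradually with the opening. I'll continue in small steps.

```bash
python3 -m jog '[[0,0,0,0,0,0],[0,0,0,0,0,0],[0,0,0,0,0,0],[0,0,0,0,0,0],[0,0,0,0,0,0]]' 4.22 |tail -1; python3 look.py l4.png;python3 -m jog '[[0,0,0,0,0,0],[0,0,0,0,0,0],[0,0,0,0,0,0],[0,0,0,0,0,0],[0,0,0,0,0,0]]' 4.23 |tail -1; python3 look.py l5.png
```

```text
gripper_width: 0.494
diff 19.184 154
gripper_width: 0.495
diff 90.92222222222222 590
```

View pics/l5.png

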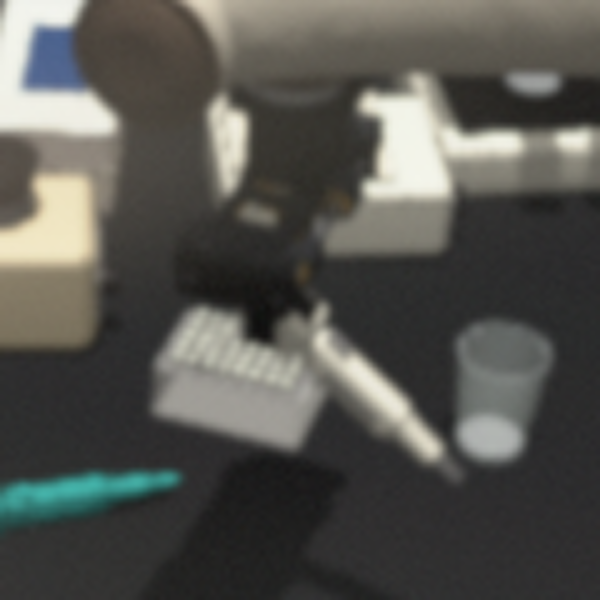

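Now it is swinging, with the tip at about (455,475). I'll hold this opening.

```bash
python3 -m jog '[[0,0,0,0,0,0],[0,0,0,0,0,0],[0,0,0,0,0,0],[0,0,0,0,0,0],[0,0,0,0,0,0]]' |tail -1; python3 look.py l6.png
```

```text
gripper_width: 0.497
diff 83.132 558
```

View pics/l6.png

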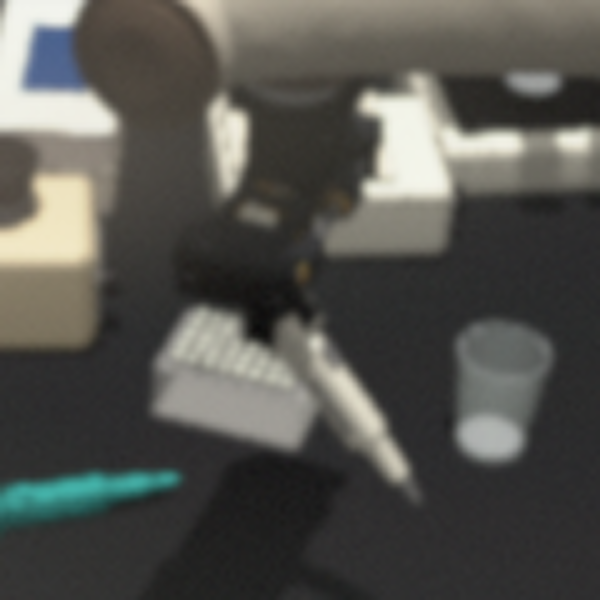

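```bash
python3 -m jog '[[0,0,0,0,0,0],[0,0,0,0,0,0],[0,0,0,0,0,0],[0,0,0,0,0,0],[0,0,0,0,0,0]]' 4.25|tail -1; python3 look.py l7.png;python3 -m jog '[[0,0,0,0,0,0],[0,0,0,0,0,0],[0,0,0,0,0,0],[0,0,0,0,0,0],[0,0,0,0,0,0]]' |tail -1; python3 look.py l8.png
```

```text
gripper_width: 0.489
diff 82.32266666666666 557
gripper_width: 0.486
diff 82.47466666666666 554
```

View pics/l8.png

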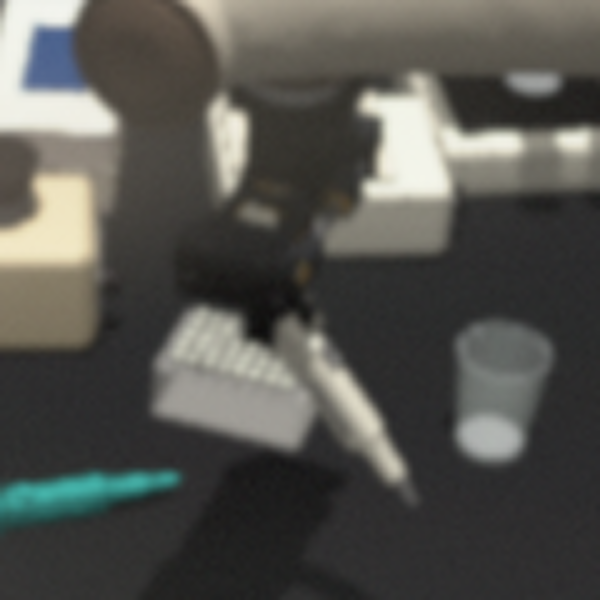

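```bash
python3 -m jog '[[0,0,0,0,0,0],[0,0,0,0,0,0],[0,0,0,0,0,0],[0,0,0,0,0,0],[0,0,0,0,0,0]]' 4.27|tail -1; python3 look.py l9.png;python3 -m jog '[[0,0,0,0,0,0],[0,0,0,0,0,0],[0,0,0,0,0,0],[0,0,0,0,0,0],[0,0,0,0,0,0]]' |tail -1; python3 look.py l10.png
```

```text
gripper_width: 0.496
diff 68.69955555555556 473
gripper_width: 0.49
diff 69.64533333333334 480
```

View pics/l10.png

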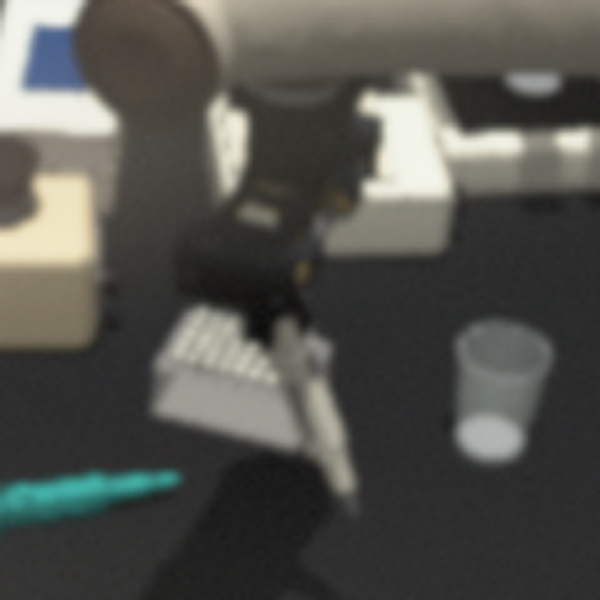

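```bash
cat > ang.py <<'E'
import sys
from h import *
s=capture("side");st=sense();p=st["tcp_pos"];y=st["ee_rot"][:,1]
X=np.array([y[1],-y[0],0]);O=p+[0,0,.014]
u,v=float(sys.argv[1])/5+255-.4,float(sys.argv[2])/5+75-.4
r=[]
for a in range(-40,91,2):
    q=O-.172*(np.cos(np.radians(a))*np.array([0,0,1])+np.sin(np.radians(a))*X)
    r.append((np.hypot(*(proj(s,q)[0]-[u,v])),a))
print(sorted(r)[:3], [((proj(s,O-[0,0,.172])[0]+.4-[255,75])*5)])
E
python3 ang.py 352 512; python3 ang.py 415 503;python3 -m jog '[[0,0,0,0,0,0],[0,0,0,0,0,0],[0,0,0,0,0,0],[0,0,0,0,0,0],[0,0,0,0,0,0]]' 4.29|tail -1; python3 look.py l11.png
```

```text
[(np.float64(0.6280167862140694), 24), (np.float64(1.6084735303439353), 22), (np.float64(1.7261879554502666), 26)] [array([257.3022613 , 504.55809745])]
[(np.float64(0.6007202252829074), 40), (np.float64(0.9381869279271654), 42), (np.float64(2.070554099418893), 38)] [array([257.32992485, 504.52979712])]
gripper_width: 0.498
diff 68.72711111111111 473
```

View pics/l11.png

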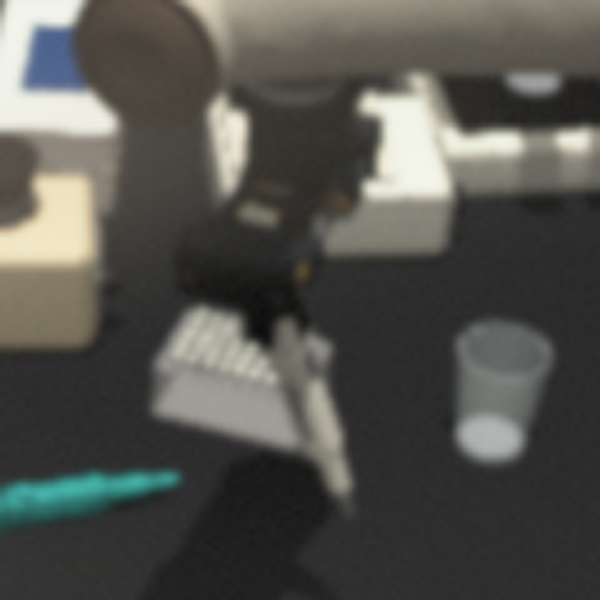

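```bash
python3 -m jog '[[0,0,0,0,0,0],[0,0,0,0,0,0],[0,0,0,0,0,0],[0,0,0,0,0,0],[0,0,0,0,0,0]]' 4.3|tail -1; python3 look.py l12.png
```

```text
gripper_width: 0.499
diff 61.977777777777774 409
```

View pics/l12.png

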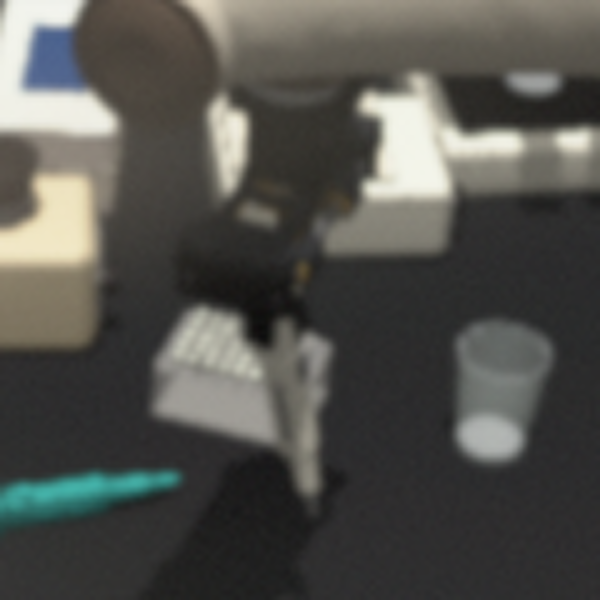

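```bash
python3 ang.py 313 512;python3 -m jog '[[0,0,0,0,0,0],[0,0,0,0,0,0],[0,0,0,0,0,0],[0,0,0,0,0,0],[0,0,0,0,0,0]]' 4.31|tail -1; python3 look.py l13.png
```

```text
[(np.float64(0.5394714750623073), 14), (np.float64(1.616516305730975), 12), (np.float64(1.7405171799965768), 16)] [array([257.27670508, 504.47964155])]
gripper_width: 0.498
diff 62.25333333333333 407
```

View pics/l13.png

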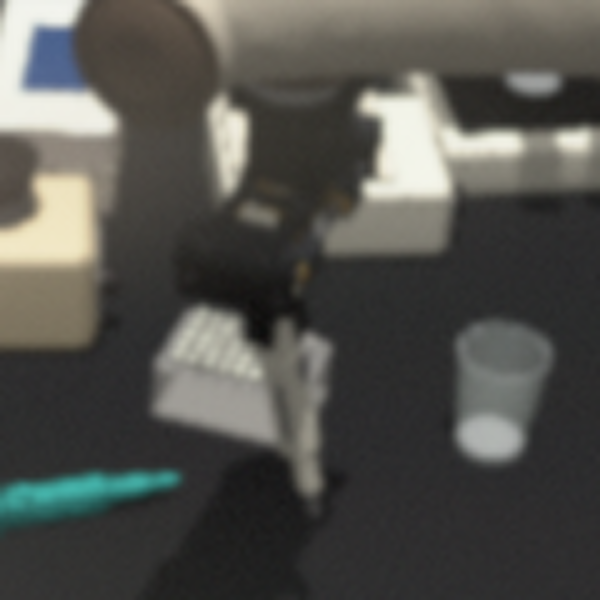

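```bash
python3 -m jog '[[0,0,0,0,0,0],[0,0,0,0,0,0],[0,0,0,0,0,0],[0,0,0,0,0,0],[0,0,0,0,0,0]]' 4.32|tail -1; python3 look.py l14.png
```

```text
gripper_width: 0.497
diff 60.49955555555555 390
```

View pics/l14.png

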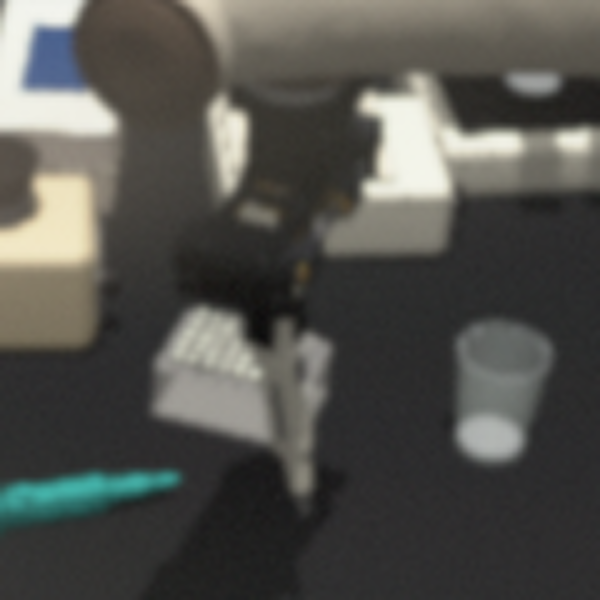

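```bash
python3 -m jog '[[0,0,0,0,0,0],[0,0,0,0,0,0],[0,0,0,0,0,0],[0,0,0,0,0,0],[0,0,0,0,0,0]]' 4.33|tail -1; python3 look.py l15.png
```

```text
gripper_width: 0.504
diff 58.85911111111111 370
```

View pics/l15.png

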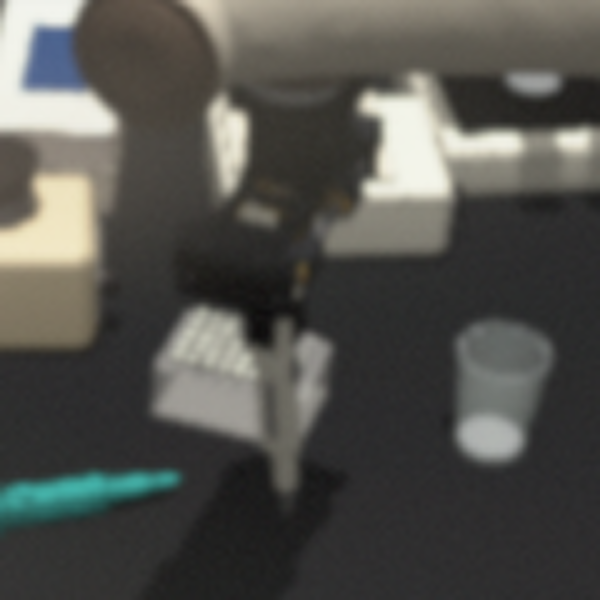

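The tip is at about (286,512) in the crop, roughly 7° from plumb and still hanging. I'll grip firmly again.

```bash
python3 -m jog '[[0,0,0,0,0,0],[0,0,0,0,0,0],[0,0,0,0,0,0],[0,0,0,0,0,0],[0,0,0,0,0,0]]' |tail -1;python3 -m jog '[[0,0,0,0,0,0],[0,0,0,0,0,0],[0,0,0,0,0,0],[0,0,0,0,0,0],[0,0,0,0,0,0]]' 3.5|tail -1;python3 -m jog '[[0,0,0,0,0,0],[0,0,0,0,0,0],[0,0,0,0,0,0],[0,0,0,0,0,0],[0,0,0,0,0,0]]' 0; python3 look.py l16.png; python3 -c "
from h import *
t=capture('top');crop(t,315,190,415,295,5,'tp4.png')"
```

```text
gripper_width: 0.5
gripper_width: 0.489
time_s: 14.93
tcp_pos: [0.527, -0.2815, 0.2566]
ee_rot: [[-0.986, 0.168, 0.0], [0.168, 0.986, -0.0], [-0.0, -0.0, -1.0]]
wrist_force: [-0.1, -0.1, -1.1]
gripper_width: 0.485
diff 60.34488888888889 390
```

View pics/l16.png

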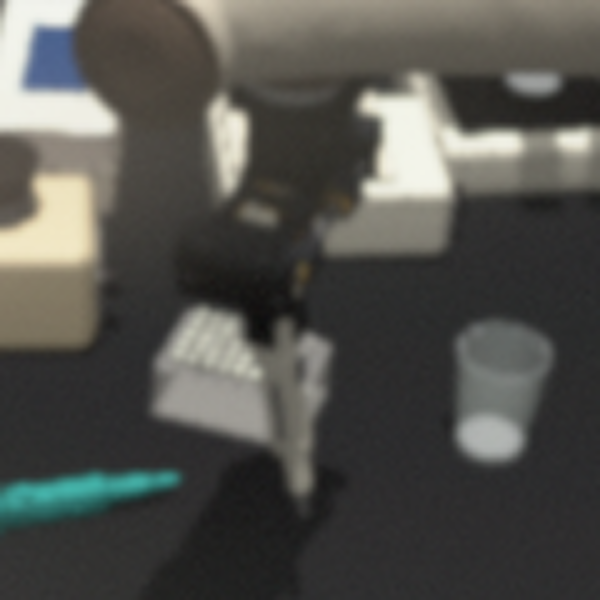

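View pics/tp4.png

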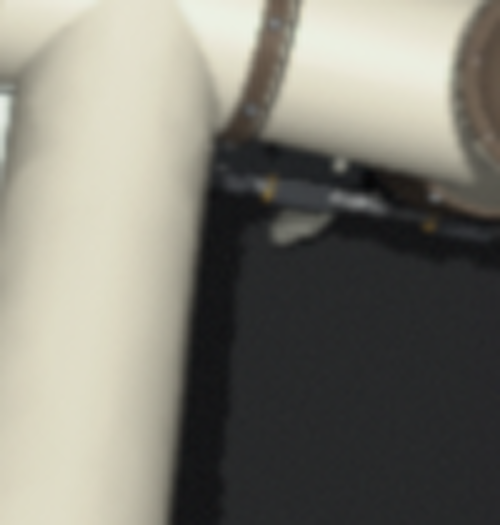

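Regripping caught it at about 11° (tip at (302,512)). I'll tilt the tool about the jaw axis to bring it plumb while it is held firmly.

```bash
python3 -m jog '[[0,0,0,0,-3.5,0],[0,0,0,0,-4,0],[0,0,0,0,-3.5,0],[0,0,0,0,0,0],[0,0,0,0,0,0]]'; python3 look.py l17.png; cat > ang2.py <<'E'
import sys
from h import *
s=capture("side");st=sense();p=st["tcp_pos"];R=st["ee_rot"];y=R[:,1]
X=np.array([y[1],-y[0],0]);O=p-R[:,2]*.014
u,v=float(sys.argv[1])/5+255-.4,float(sys.argv[2])/5+75-.4
r=[]
for a in range(-40,91):
    q=O-.172*(np.cos(np.radians(a))*np.array([0,0,1])+np.sin(np.radians(a))*X)
    r.append((np.hypot(*(proj(s,q)[0]-[u,v])),a))
print(sorted(r)[:3], [((proj(s,O-[0,0,.172])[0]+.4-[255,75])*5)])
E
python3 ang2.py 257 505
```

```text
time_s: 15.45
tcp_pos: [0.5263, -0.2816, 0.2571]
ee_rot: [[-0.968, 0.168, 0.187], [0.165, 0.986, -0.032], [-0.19, -0.0, -0.982]]
wrist_force: [-0.1, 0.4, -1.1]
gripper_width: 0.485
diff 65.08888888888889 432
[(np.float64(0.2375228811334238), -1), (np.float64(0.6374446369827603), 0), (np.float64(1.0363319048807378), -2)] [array([260.17664748, 505.25942708])]
```

View pics/l17.png

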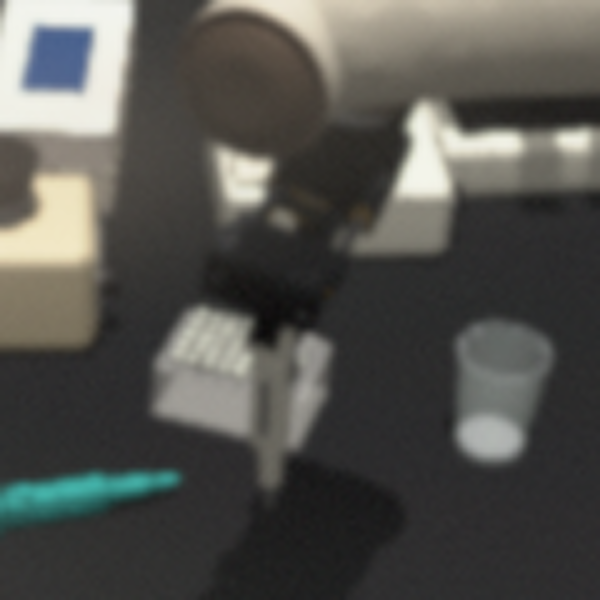

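```bash
python3 -m jog '[[0.27,1,-0.05,0,0,0],[0.53,2,-0.1,0,0,0],[0.8,3,-0.15,0,0,0],[0.8,3,-0.15,0,0,0],[0.8,3,-0.15,0,0,0]]'; python3 -m jog '[[0.8,3,-0.15,0,0,0],[0.8,3,-0.15,0,0,0],[0.8,3,-0.15,0,0,0],[0.8,3,-0.15,0,0,0],[0.8,3,-0.15,0,0,0]]'; python3 -m jog '[[0.8,3,-0.15,0,0,0],[0.8,3,-0.15,0,0,0],[0.8,3,-0.15,0,0,0],[0.8,3,-0.15,0,0,0],[0.8,3,-0.15,0,0,0]]'; python3 -m jog '[[0.8,3,-0.15,0,0,0],[0.66,2.5,-0.12,0,0,0],[0.4,1.5,-0.07,0,0,0],[0,0,0,0,0,0],[0,0,0,0,0,0]]'
```

```text
time_s: 15.97
tcp_pos: [0.5152, -0.1563, 0.256]
ee_rot: [[-0.968, 0.168, 0.187], [0.165, 0.986, -0.032], [-0.19, -0.0, -0.982]]
wrist_force: [-0.2, -0.4, -1.2]
gripper_width: 0.486
time_s: 16.38
tcp_pos: [0.5, -0.001, 0.2562]
ee_rot: [[-0.968, 0.167, 0.188], [0.164, 0.986, -0.032], [-0.191, -0.0, -0.982]]
wrist_force: [0.3, -0.3, -0.6]
gripper_width: 0.49
time_s: 16.8
tcp_pos: [0.4848, 0.1539, 0.2559]
ee_rot: [[-0.968, 0.167, 0.188], [0.164, 0.986, -0.032], [-0.191, -0.0, -0.982]]
wrist_force: [-0.2, 0.5, -1.2]
gripper_width: 0.491
time_s: 17.22
tcp_pos: [0.478, 0.225, 0.2552]
ee_rot: [[-0.968, 0.166, 0.187], [0.163, 0.986, -0.033], [-0.19, -0.001, -0.982]]
wrist_force: [-0.9, -0.1, -1.5]
gripper_width: 0.486
```

```bash
python3 -m jog '[[0,0,0,-0.6,0,-3],[0,0,0,-1.3,0,-6.7],[0,0,0,-1.3,0,-6.7],[0,0,0,-1.3,0,-6.7],[0,0,0,-0.17,0,-0.9]]'; python3 -m jog '[[0,0,0,0,0,0],[0,0,0,0,0,0],[0,0,0,0,0,0],[0,0,0,0,0,0],[0,0,0,0,0,0]]';python3 - <<'E'
from h import *
t=capture("top");s=capture("side")
crop(t,120,160,260,280,5,"tp5.png");crop(s,195,195,315,365,4,"sp5.png")
E
```

```text
time_s: 17.63
tcp_pos: [0.4782, 0.2225, 0.2558]
ee_rot: [[-0.949, -0.256, 0.184], [-0.251, 0.967, 0.049], [-0.191, 0.0, -0.982]]
wrist_force: [1.0, -0.2, -0.3]
gripper_width: 0.485
time_s: 18.05
tcp_pos: [0.4781, 0.2238, 0.2555]
ee_rot: [[-0.949, -0.255, 0.184], [-0.25, 0.967, 0.049], [-0.191, -0.0, -0.982]]
wrist_force: [-0.4, 0.1, -2.0]
gripper_width: 0.49
```

View pics/sp5.png

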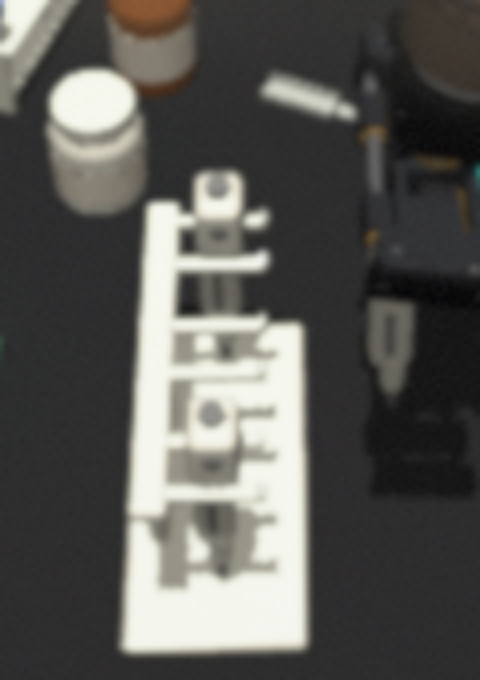

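View pics/tp5.png

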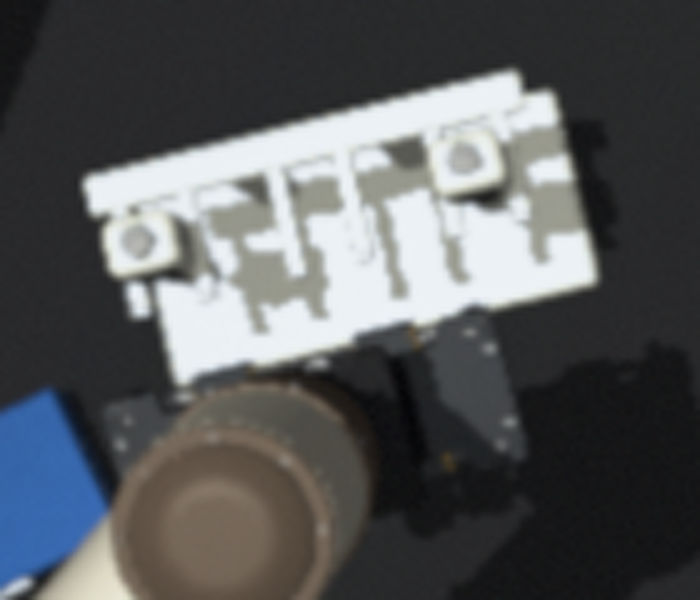

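```bash
python3 - <<'E'
from h import *
t=capture("top");s=capture("side")
T=lambda u,v,k,x0,y0:[(u+.5)/k-.5+x0,(v+.5)/k-.5+y0]
p=onz(t,[T(*q,6,130,165) for q in [(297,297),(378,282)]],.172);print("prong tips",p,np.linalg.norm(p[0]-p[1]))
e=np.array([.967,.255,0]);print("fork c",p.mean(0)+.032*e)
q=onz(s,[T(*q,4,195,195) for q in [(267,321),(266,371)]],.172);print("side tips",q,q.mean(0)+.032*e)
st=sense();R=st["ee_rot"];O=st["tcp_pos"]-.014*R[:,2];print("O",O)
print((proj(s,O-[0,0,.172])[0]+.4-[195,195])*4,(proj(s,O-[0,0,.118])[0]+.4-[195,195])*4)
E
```

```text
prong tips [[0.55382578 0.26406841 0.172     ]
 [0.56096582 0.22669028 0.172     ]] 0.03805397038424696
fork c [0.5883398  0.25353935 0.172     ]
side tips [[0.55767497 0.22771382 0.172     ]
 [0.54823434 0.26679153 0.172     ]] [0.58389866 0.25541268 0.172     ]
O [0.47555509 0.22319189 0.26926199]
[384.89333413 402.68255565] [387.70043154 357.51342589]
```

```bash
python3 - <<'E'
from h import *
s=capture("side")
x0,y0,x1,y1,k=275,260,320,310,12
st=sense();R=st["ee_rot"];O=st["tcp_pos"]-.014*R[:,2];Y=R[:,1]
f=cv2.cvtColor(s["frame"],cv2.COLOR_RGB2BGR)[y0:y1,x0:x1].astype(float);f=np.clip(f*1.6,0,255).astype(np.uint8);f=cv2.resize(f,None,fx=k,fy=k,interpolation=cv2.INTER_CUBIC)
X=np.array([Y[1],-Y[0],0])
pts=[O-[0,0,.172]]+[O-[0,0,h]+j*Y-X*dx for h in(.032,.118) for j in(-.011,.011) for dx in (-.016,.012)]
for u,v in proj(s,pts): cv2.circle(f,(int((u-x0+.5)*k),int((v-y0+.5)*k)),3,(0,0,255),-1)
cv2.imwrite("pics/z1.png",f)
E
```

```text
(no output)
```

View pics/z1.png

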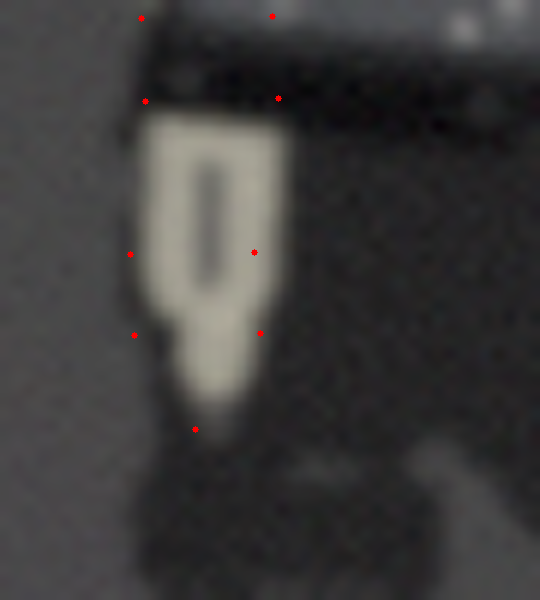

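```bash
python3 - <<'E'
from h import *
t=capture("top")
O=np.array([.527,-.2815,.2706]);X=np.array([.986,-.168,0]);Y=np.array([.168,.986,0])
f=cv2.imread("pics/tp4.png")[160:280,220:400];f=np.clip(f.astype(float)*1.3,0,255).astype(np.uint8);f=cv2.resize(f,None,fx=4,fy=4,interpolation=cv2.INTER_CUBIC)
a=np.radians(11)
D=np.cos(a)*np.array([0,0,1])+np.sin(a)*X;Zp=np.cos(a)*-X+np.sin(a)*np.array([0,0,1])
pts=[O-.172*D]+[O-.118*D+j*Y+k*Zp for j in(-.011,.011) for k in (-.016,.012)]
for u,v in proj(t,pts): cv2.circle(f,(int(((u-315+.5)*5-220)*4),int(((v-190+.5)*5-160)*4)),4,(0,0,255),-1)
cv2.imwrite("pics/z2.png",f)
print("cam",-t["world_to_cam"][:3,:3].T@t["world_to_cam"][:3,3])
E
```

```text
cam [0.42430437 0.00789001 1.48738966]
```

View pics/z2.png

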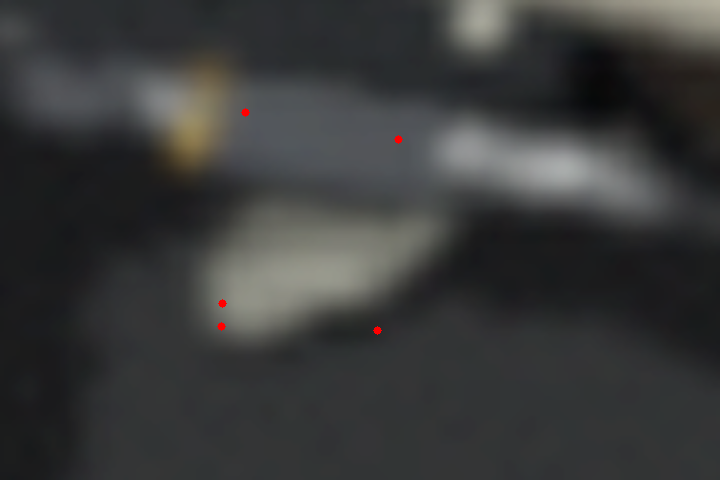

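```bash
python3 - <<'E'
from h import *
s=capture("side")
X=np.array([.986,-.168,0]);Y=np.array([.168,.986,0]);Z=np.array([0,0,1.])
for n,O,off in (("sp2",np.array([.5276,-.2818,.1537]),(255,95)),("l0",np.array([.527,-.2815,.2712]),(255,75))):
    f=cv2.imread(f"pics/{n}.png")[230:450,240:540];f=cv2.resize(f,None,fx=2.5,fy=2.5,interpolation=cv2.INTER_CUBIC)
    f=np.clip(f.astype(float)*1.3,0,255).astype(np.uint8)
    pts=[O-.172*X]+[O-.032*X+j*Y+k*Z for j in(-.02,.02) for k in (-.016,.016)]
    for u,v in proj(s,pts): cv2.circle(f,(int(((u-off[0]+.5)*5-240)*2.5),int(((v-off[1]+.5)*5-230)*2.5)),3,(0,0,255),-1)
    cv2.imwrite(f"pics/z3{n}.png",f)
E
```

```text
(no output)
```

View pics/z3sp2.png

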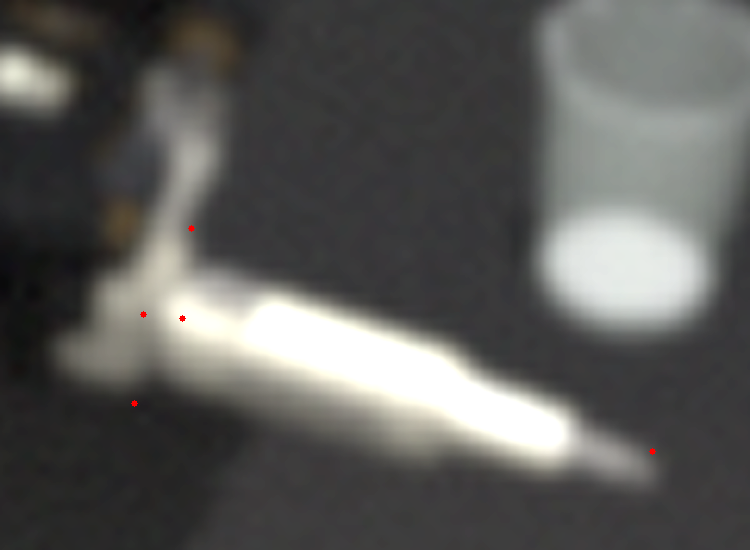

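View pics/z3l0.png

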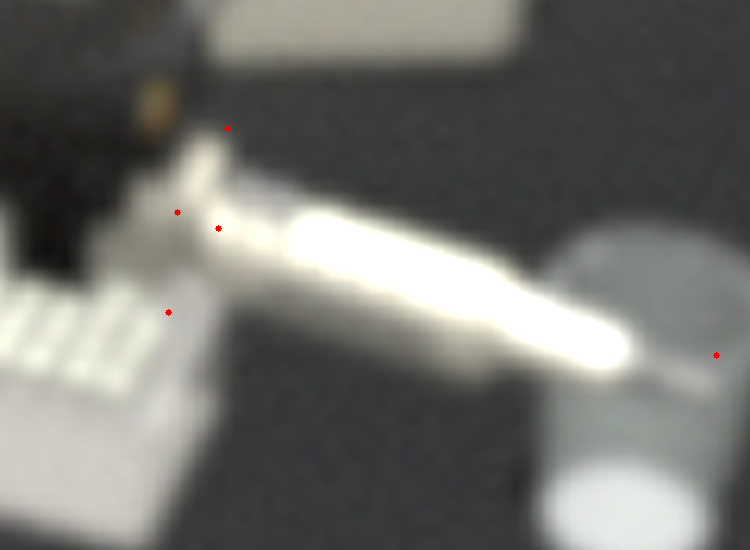

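To settle the lateral offset, I'll briefly tilt the tool so the tip shows in the top view and check that camera near the stand.

```bash
python3 -m jog '[[0,0,0,0,6,0],[0,0,0,0,7,0],[0,0,0,0,7,0],[0,0,0,0,6,0],[0,0,0,0,0,0]]';python3 -m jog '[[0,0,0,0,4,0],[0,0,0,0,0,0],[0,0,0,0,0,0],[0,0,0,0,0,0],[0,0,0,0,0,0]]'; python3 - <<'E'
from h import *
t=capture("top");st=sense();R=st["ee_rot"];p=st["tcp_pos"]
x0,y0,x1,y1,k=140,210,240,290,7
f=cv2.cvtColor(t["frame"],cv2.COLOR_RGB2BGR)[y0:y1,x0:x1];f=cv2.resize(f,None,fx=k,fy=k,interpolation=cv2.INTER_CUBIC)
f=np.clip(f.astype(float)*1.3,0,255).astype(np.uint8)
O=p-.014*R[:,2];Y=R[:,1];a=np.radians(10.5+1)
# pipette dir: rel to tool, body x = -toolz rotated
tilt=np.degrees(np.arctan2(np.hypot(R[0,2],R[1,2]),-R[2,2]));print(p,R[:,1],R[:,2],tilt)
from scipy.spatial.transform import Rotation as Ro
D=Ro.from_rotvec(Y*np.radians(11.5)).apply(-R[:,2]);Zp=np.cross(D,Y)
print("D",D,Zp)
pts=[O-h*D for h in (.172,.118)]+[O-.1*D+j*Y+.012*Zp for j in(-.011,.011)]
for u,v in proj(t,pts): cv2.circle(f,(int((u-x0+.5)*k),int((v-y0+.5)*k)),2,(0,0,255),-1)
cv2.imwrite("pics/z4.png",f)
E
```

```text
time_s: 18.82
tcp_pos: [0.481, 0.2249, 0.2527]
ee_rot: [[-0.933, -0.253, -0.255], [-0.244, 0.967, -0.067], [0.264, -0.001, -0.965]]
wrist_force: [0.9, 1.1, -2.0]
gripper_width: 0.483
time_s: 19.23
tcp_pos: [0.4778, 0.2237, 0.2562]
ee_rot: [[-0.915, -0.256, -0.313], [-0.242, 0.967, -0.082], [0.323, 0.0, -0.946]]
wrist_force: [0.5, -0.2, -2.0]
gripper_width: 0.48
[0.47773035 0.22370914 0.25638746] [-2.55869546e-01  9.66711215e-01  4.49707930e-04] [-0.31279141 -0.08234958 -0.94624525] 18.87169655986812
D [0.48887565 0.12899447 0.8627636 ] [-0.83398524 -0.22097478  0.50560732]
```

View pics/z4.png

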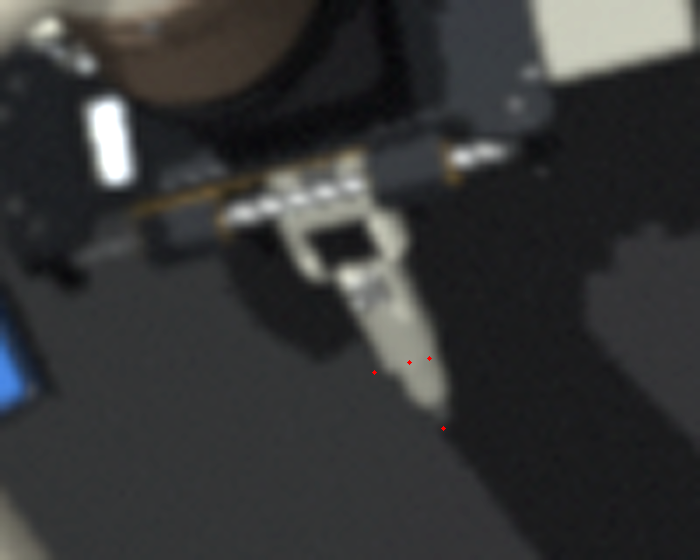

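```bash
python3 - <<'E'
from h import *
t=capture("top");st=sense();R=st["ee_rot"];p=st["tcp_pos"]
x0,y0,x1,y1,k=170,228,212,272,14
f=cv2.cvtColor(t["frame"],cv2.COLOR_RGB2BGR)[y0:y1,x0:x1];f=cv2.resize(f,None,fx=k,fy=k,interpolation=cv2.INTER_CUBIC)
f=np.clip(f.astype(float)*1.3,0,255).astype(np.uint8)
O=p-.014*R[:,2];Y=R[:,1]
from scipy.spatial.transform import Rotation as Ro
D=Ro.from_rotvec(Y*np.radians(11.5)).apply(-R[:,2]);Zp=np.cross(D,Y)
pts=[O-.032*D+j*Y+.016*Zp for j in(-.02,.02)]+[O-h*D+j*Y+.012*Zp for h in(.04,.06,.08,.1) for j in (-.011,.011)]
for i,(u,v) in enumerate(proj(t,pts)): cv2.circle(f,(int((u-x0+.5)*k),int((v-y0+.5)*k)),3,(0,0,255) if i>1 else (0,255,0),-1)
cv2.imwrite("pics/z5.png",f)
print(np.linalg.norm(proj(t,pts)[0]-proj(t,pts)[1]))
E
```

```text
15.46397449710234
```

View pics/z5.png

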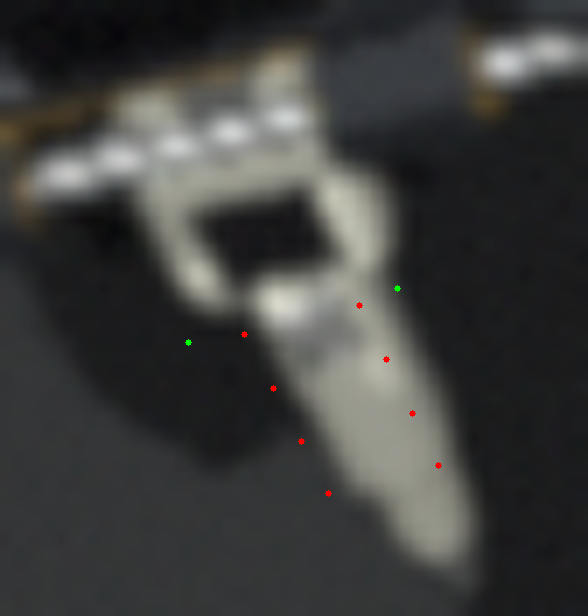

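The top view shows the held handle about 3–4 mm towards -y of where the arm kinematics put it. Correcting for that, the top camera's fork position agrees with the side camera's (lateral ≈ 0.0975). I'll return to plumb, shift 3 mm sideways and lower to entry height.

```bash
python3 -m jog '[[0,0,0,0,-6,0],[0,0,0,0,-7,0],[0,0,0,0,-7,0],[0,0,0,0,-7,0],[0,0,0,0,-4,0]]';python3 -m jog '[[0.2,0.1,0.9,0,0,0],[0.2,0.2,0.9,0,0,0],[0.2,0,0.9,0,0,0],[0.2,0,0.9,0,0,0],[0.1,0,0.5,0,0,0]]';python3 -m jog '[[0,0,0,0,0,0],[0,0,0,0,0,0],[0,0,0,0,0,0],[0,0,0,0,0,0],[0,0,0,0,0,0]]'; cat > pos.py <<'E'
from h import *
st=sense();R=st["ee_rot"];O=st["tcp_pos"]-.014*R[:,2]
print("along-.631 %.4f lat-.0975 %.4f Oz %.4f"%(O[:2]@[.967,.255]-.631,O[:2]@[-.255,.967]-.0975,O[2]), "lean",np.degrees(np.arcsin(-R[2,0])).round(2),"yaw",np.degrees(np.arctan2(R[1,1],R[0,1])).round(2),"F",st["wrist_force"].round(1),"w",round(st["gripper_width"],3))
E
python3 pos.py;python3 - <<'E'
from h import *
t=capture("top");s=capture("side")
crop(s,195,195,315,365,4,"sp6.png")
E
```

```text
time_s: 19.75
tcp_pos: [0.4764, 0.223, 0.2568]
ee_rot: [[-0.944, -0.257, 0.207], [-0.25, 0.966, 0.057], [-0.214, 0.002, -0.977]]
wrist_force: [-1.3, -1.9, -1.8]
gripper_width: 0.486
time_s: 20.17
tcp_pos: [0.4773, 0.2265, 0.2113]
ee_rot: [[-0.947, -0.254, 0.198], [-0.249, 0.967, 0.051], [-0.205, -0.001, -0.979]]
wrist_force: [0.1, 0.5, -0.6]
gripper_width: 0.482
time_s: 20.58
tcp_pos: [0.4775, 0.2268, 0.214]
ee_rot: [[-0.946, -0.255, 0.202], [-0.25, 0.967, 0.054], [-0.209, 0.0, -0.978]]
wrist_force: [0.1, -0.3, -1.4]
gripper_width: 0.485
along-.631 -0.1144 lat-.0975 0.0001 Oz 0.2277 lean 12.05 yaw 104.79 F [ 0.1 -0.3 -1.4] w 0.485
```

View pics/sp6.png

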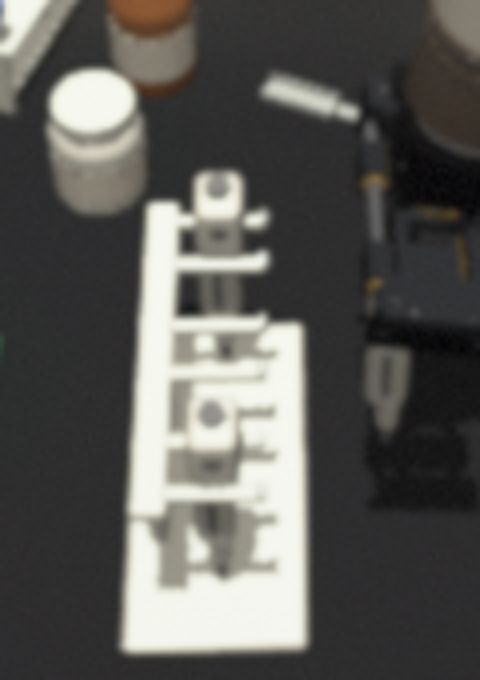

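```bash
python3 -m jog '[[-0.98,0,0.21,0,0,0],[-1.47,0,0.31,0,0,0],[-1.47,0,0.31,0,0,0],[-1.47,0,0.31,0,0,0],[-0.98,0,0.21,0,0,0]]'; python3 -m jog '[[0,0,0,0,0,0],[0,0,0,0,0,0],[0,0,0,0,0,0],[0,0,0,0,0,0],[0,0,0,0,0,0]]';python3 pos.py;python3 - <<'E'
from h import *
t=capture("top");s=capture("side")
crop(s,205,235,305,345,6,"sp7.png")
E
```

```text
time_s: 21.1
tcp_pos: [0.542, 0.2439, 0.2138]
ee_rot: [[-0.945, -0.255, 0.202], [-0.25, 0.967, 0.054], [-0.209, 0.0, -0.978]]
wrist_force: [-0.3, -0.4, -1.6]
gripper_width: 0.492
time_s: 21.52
tcp_pos: [0.5396, 0.2431, 0.2139]
ee_rot: [[-0.946, -0.256, 0.201], [-0.25, 0.967, 0.053], [-0.208, 0.0, -0.978]]
wrist_force: [1.2, -0.4, -2.9]
gripper_width: 0.486
along-.631 -0.0501 lat-.0975 -0.0000 Oz 0.2276 lean 12.01 yaw 104.81 F [ 1.2 -0.4 -2.9] w 0.486
```

View pics/sp7.png

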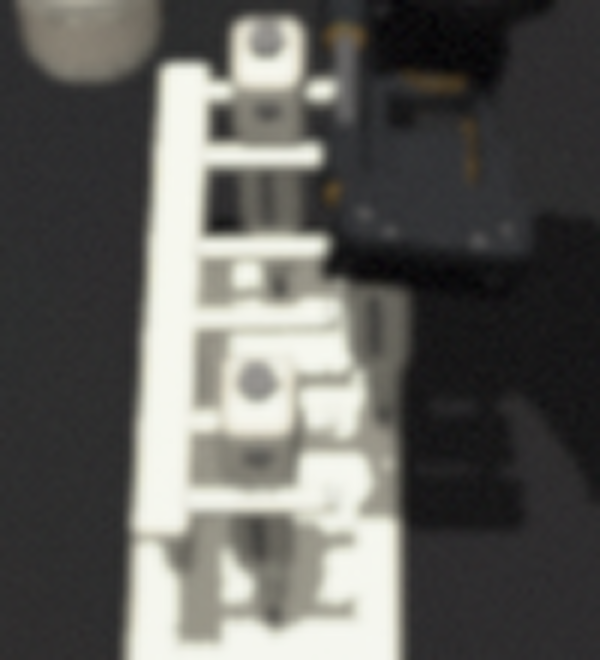

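```bash
python3 -m jog '[[-0.5,0,0.1,0,0,0],[-0.5,0,0.11,0,0,0],[-0.5,0,0.1,0,0,0],[-0.5,0,0.11,0,0,0],[0,0,0,0,0,0]]'; python3 -m jog '[[0,0,0,0,0,0],[0,0,0,0,0,0],[0,0,0,0,0,0],[0,0,0,0,0,0],[0,0,0,0,0,0]]'|tail -2;python3 pos.py;python3 - <<'E'
from h import *
t=capture("top");s=capture("side")
crop(s,205,235,305,345,6,"sp8.png");crop(t,120,160,260,280,5,"tp8.png")
E
```

```text
time_s: 22.03
tcp_pos: [0.5611, 0.2489, 0.2135]
ee_rot: [[-0.946, -0.255, 0.202], [-0.25, 0.967, 0.053], [-0.208, 0.0, -0.978]]
wrist_force: [0.4, -0.3, -0.8]
gripper_width: 0.481
wrist_force: [0.2, 0.3, -0.9]
gripper_width: 0.484
along-.631 -0.0293 lat-.0975 0.0000 Oz 0.2275 lean 12.01 yaw 104.8 F [ 0.2  0.3 -0.9] w 0.484
```

View pics/sp8.png

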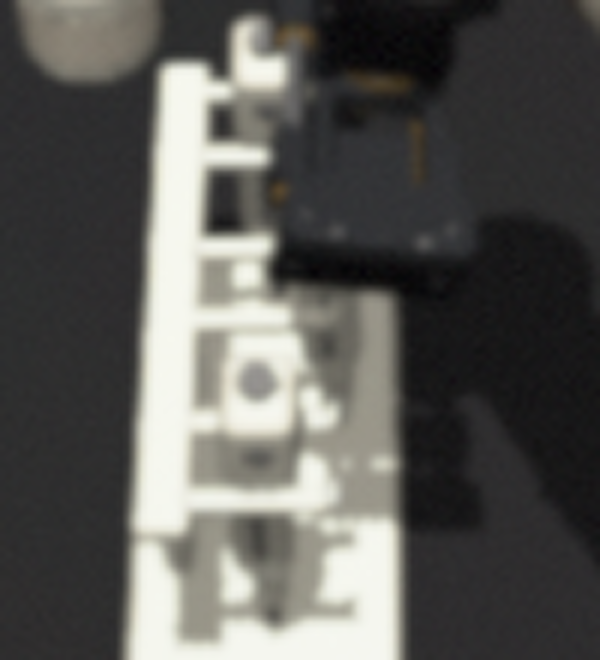

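View pics/tp8.png

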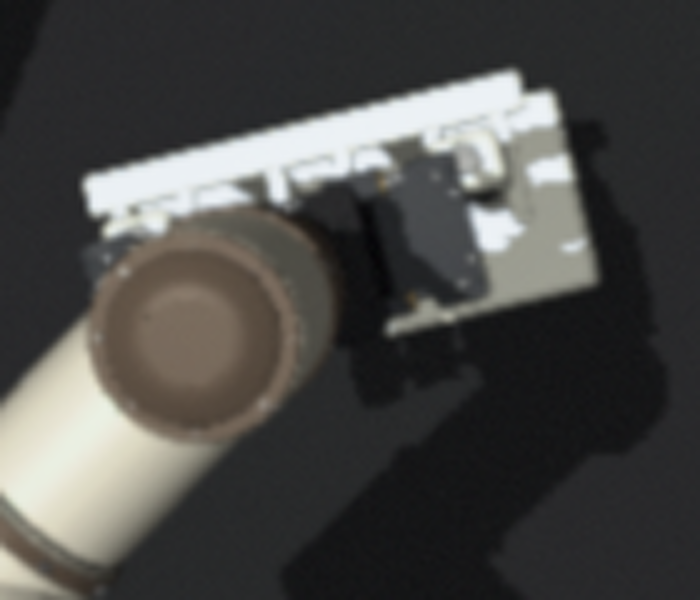

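```bash
python3 -m jog '[[-0.5,0,0.1,0,0,0],[-0.5,0,0.11,0,0,0],[-0.5,0,0.11,0,0,0],[0,0,0,0,0,0],[0,0,0,0,0,0]]'|tail -2;python3 pos.py; python3 -m jog '[[-0.5,0,0.1,0,0,0],[-0.4,0,0.09,0,0,0],[-0.3,0,0.06,0,0,0],[0,0,0,0,0,0],[0,0,0,0,0,0]]'|tail -2;python3 pos.py;  python3 -m jog '[[0,0,0,0,0,0],[0,0,0,0,0,0],[0,0,0,0,0,0],[0,0,0,0,0,0],[0,0,0,0,0,0]]'|tail -2;python3 pos.py;python3 - <<'E'
from h import *
t=capture("top");s=capture("side")
crop(s,205,235,305,345,6,"sp9.png")
E
```

```text
wrist_force: [0.2, 0.1, -1.7]
gripper_width: 0.489
along-.631 -0.0135 lat-.0975 -0.0000 Oz 0.2271 lean 11.98 yaw 104.77 F [ 0.2  0.1 -1.7] w 0.489
wrist_force: [0.4, -0.6, -1.6]
gripper_width: 0.485
along-.631 -0.0015 lat-.0975 -0.0000 Oz 0.2273 lean 11.99 yaw 104.78 F [ 0.4 -0.6 -1.6] w 0.485
wrist_force: [0.2, -0.8, -1.3]
gripper_width: 0.485
along-.631 -0.0016 lat-.0975 0.0000 Oz 0.2275 lean 12.01 yaw 104.8 F [ 0.2 -0.8 -1.3] w 0.485
```

View pics/sp9.png

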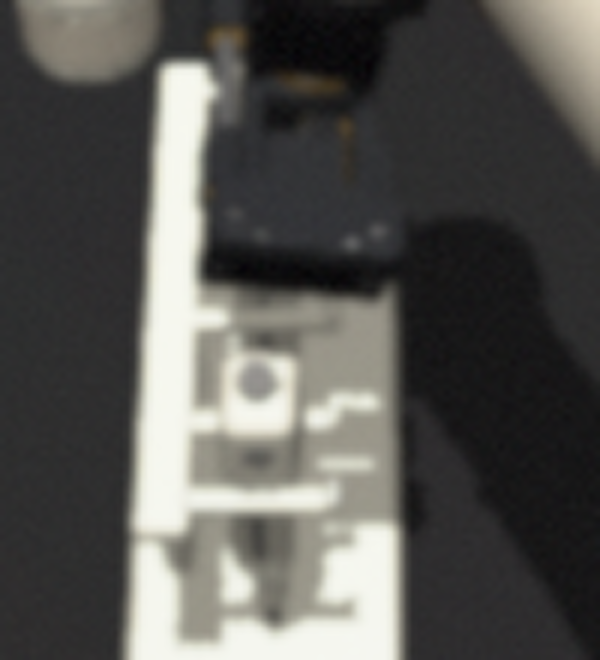

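```bash
python3 -m jog '[[0.1,0,0.49,0,0,0],[0.1,0,0.49,0,0,0],[0.1,0,0.49,0,0,0],[0.06,0,0.29,0,0,0],[0,0,0,0,0,0]]'|tail -2;python3 pos.py; python3 -m jog '[[0.04,0,0.2,0,0,0],[0.02,0,0.1,0,0,0],[0,0,0,0,0,0],[0,0,0,0,0,0],[0,0,0,0,0,0]]'|tail -2;python3 pos.py
```

```text
wrist_force: [-0.5, 0.5, -2.5]
gripper_width: 0.487
along-.631 -0.0021 lat-.0975 -0.0002 Oz 0.2079 lean 11.86 yaw 104.79 F [-0.5  0.5 -2.5] w 0.487
wrist_force: [0.1, -0.5, -1.6]
gripper_width: 0.487
along-.631 -0.0013 lat-.0975 0.0001 Oz 0.2066 lean 12.03 yaw 104.8 F [ 0.1 -0.5 -1.6] w 0.487
```

```bash
python3 -m jog '[[0.03,0,0.15,0,0,0],[0,0,0,0,0,0],[0,0,0,0,0,0],[0,0,0,0,0,0],[0,0,0,0,0,0]]'|tail -2;python3 pos.py; python3 -m jog '[[0.03,0,0.15,0,0,0],[0,0,0,0,0,0],[0,0,0,0,0,0],[0,0,0,0,0,0],[0,0,0,0,0,0]]'|tail -2;python3 pos.py
```

```text
wrist_force: [-0.1, -0.4, -1.0]
gripper_width: 0.486
along-.631 -0.0013 lat-.0975 0.0000 Oz 0.2049 lean 12.01 yaw 104.8 F [-0.1 -0.4 -1. ] w 0.486
wrist_force: [-0.4, 0.7, -1.7]
gripper_width: 0.485
along-.631 -0.0013 lat-.0975 0.0000 Oz 0.2033 lean 12.0 yaw 104.79 F [-0.4  0.7 -1.7] w 0.485
```

```bash
python3 -m jog '[[0.02,0,0.1,0,0,0],[0,0,0,0,0,0],[0,0,0,0,0,0],[0,0,0,0,0,0],[0,0,0,0,0,0]]'|tail -2;python3 pos.py; python3 -m jog '[[0.02,0,0.1,0,0,0],[0,0,0,0,0,0],[0,0,0,0,0,0],[0,0,0,0,0,0],[0,0,0,0,0,0]]'|tail -2;python3 pos.py
```

```text
wrist_force: [-1.2, 0.3, -1.3]
gripper_width: 0.483
along-.631 -0.0013 lat-.0975 0.0000 Oz 0.2024 lean 12.01 yaw 104.8 F [-1.2  0.3 -1.3] w 0.483
wrist_force: [-3.4, -0.8, 5.7]
gripper_width: 0.485
along-.631 -0.0010 lat-.0975 0.0001 Oz 0.2022 lean 12.08 yaw 104.81 F [-3.4 -0.8  5.7] w 0.485
```

Contact came at cheek height 0.202 m, exactly the seated height. I'll release gradually.

```bash
python3 -m jog '[[0,0,0,0,0,0],[0,0,0,0,0,0],[0,0,0,0,0,0],[0,0,0,0,0,0],[0,0,0,0,0,0]]' 4.25|tail -2;python3 -m jog '[[0,0,0,0,0,0],[0,0,0,0,0,0],[0,0,0,0,0,0],[0,0,0,0,0,0],[0,0,0,0,0,0]]' 4.32|tail -2;python3 -m jog '[[0,0,0,0,0,0],[0,0,0,0,0,0],[0,0,0,0,0,0],[0,0,0,0,0,0],[0,0,0,0,0,0]]' 4.6|tail -2;python3 -m jog '[[0,0,0,0,0,0],[0,0,0,0,0,0],[0,0,0,0,0,0],[0,0,0,0,0,0],[0,0,0,0,0,0]]' 6.3|tail -2;python3 pos.py;python3 - <<'E'
from h import *
s=capture("side")
crop(s,205,235,305,345,6,"sp10.png")
E
```

```text
wrist_force: [-2.5, -0.5, 5.6]
gripper_width: 0.486
wrist_force: [-3.2, -0.9, 5.6]
gripper_width: 0.501
wrist_force: [-0.9, 0.2, -0.2]
gripper_width: 0.528
wrist_force: [-1.0, 0.3, 0.5]
gripper_width: 0.707
along-.631 -0.0013 lat-.0975 0.0000 Oz 0.2013 lean 12.0 yaw 104.8 F [-1.   0.3  0.5] w 0.707
```

View pics/sp10.png

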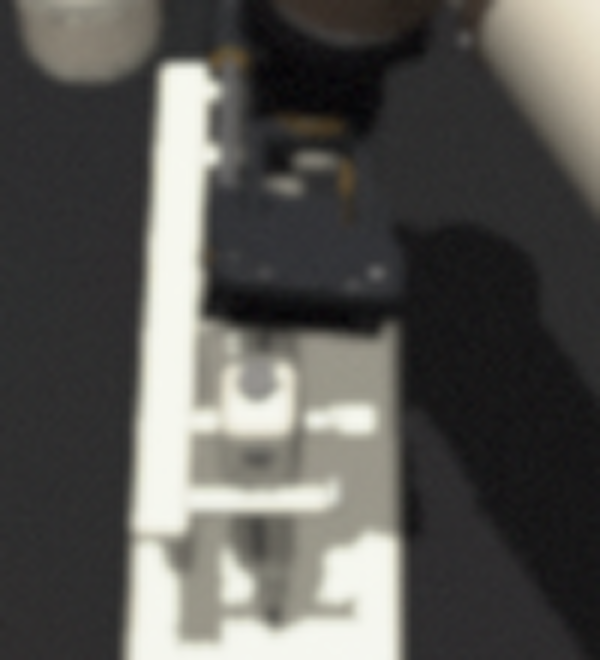

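Released. I'll retract along the tool axis.

```bash
python3 -m jog '[[0,0,-0.5,0,0,0],[0,0,-1,0,0,0],[0,0,-1.5,0,0,0],[0,0,-2,0,0,0],[0,0,-2,0,0,0]]'|tail -2;python3 -m jog '[[0,0,-2,0,0,0],[0,0,-3,0,0,0],[0,0,-3,0,0,0],[0,0,-2,0,0,0],[0,0,0,0,0,0]]'|tail -2;python3 -m jog '[[3,0,0,0,0,0],[4,0,0,0,0,0],[4,0,0,0,0,0],[4,0,0,0,0,0],[3,0,0,0,0,0]]'|tail -2;python3 -m jog '[[0,0,0,0,0,0],[0,0,0,0,0,0],[0,0,0,0,0,0],[0,0,0,0,0,0],[0,0,0,0,0,0]]';python3 - <<'E'
from h import *
t=capture("top");s=capture("side")
crop(s,205,235,305,345,6,"sp11.png");crop(t,130,165,250,245,6,"tp11.png")
cv2.imwrite("pics/top_end.png",cv2.cvtColor(t["frame"],cv2.COLOR_RGB2BGR))
E
```

```text
wrist_force: [-0.3, 0.9, 0.2]
gripper_width: 0.723
wrist_force: [0.1, 0.3, 0.2]
gripper_width: 0.722
wrist_force: [-1.0, 0.1, 0.4]
gripper_width: 0.723
time_s: 29.78
tcp_pos: [0.3832, 0.202, 0.3166]
ee_rot: [[-0.946, -0.255, 0.201], [-0.249, 0.967, 0.053], [-0.208, -0.0, -0.978]]
wrist_force: [-0.8, -0.3, 0.0]
gripper_width: 0.726
```

View pics/sp11.png

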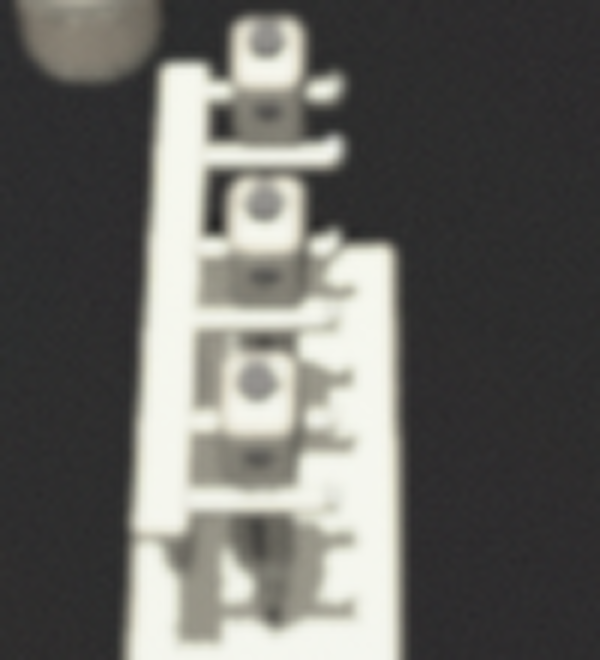

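View pics/tp11.png

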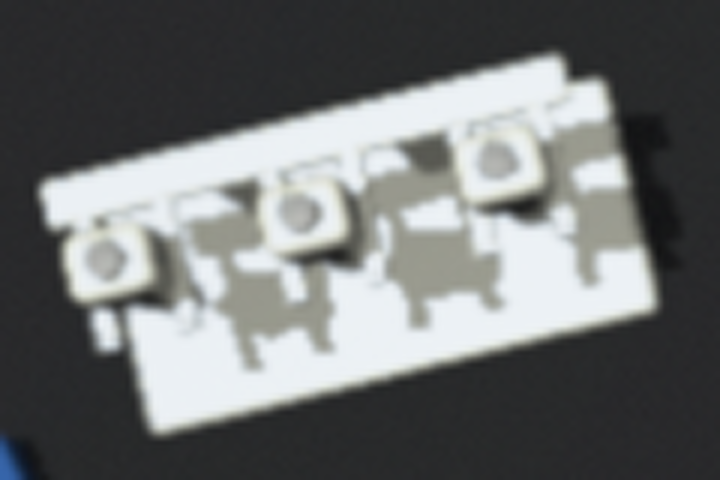

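View pics/top_end.png

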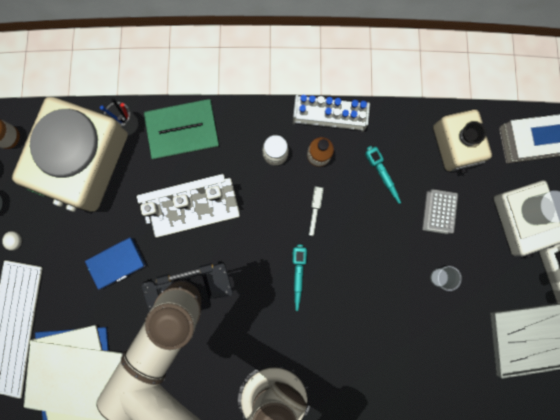

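The pipette's button is at (300,212) in the top crop. The midpoint of its neighbours' buttons (107,260) and (498,158) is (302.5,209), so it sits about 1–2 mm from centre. It looks as upright as they do, and everything else is where it was.

```bash
python3 -c "
from station import finish_job,sense
print(sense()['time_s']);print(finish_job())"
```

```text
29.8833
the job is handed in; nothing more can be done
None
```

The white pipette is hanging released in the middle fork, and I handed the job in at 29.9 s of the 61 s allowed. No verdict was reported.

**What I did:**
- I gripped it by the cheeks and lifted it level, then eased the fingers in 0.1–0.4 mm steps until it hung about 7° from plumb.
- I gripped it firmly again, tilted the tool to bring it upright, slid it in over the lip and lowered it. Contact came with the cheeks at 0.202 m, the expected seated height.
- I opened the fingers gradually and backed away.

**Last checks:**
- In the top view its button is about 1–2 mm from midway between its neighbours' buttons, and it looks as upright as they do in both views.
- The neighbours sit at the same pixels as at the start, and nothing else on the bench appears to have moved.
- The wrist force was back to about zero, and the robot is clear of everything.

**What disagreed or is uncertain:**
- **Fork position:** the two cameras disagreed by about 4 mm sideways. I settled it by viewing the held pipette against the arm's own position, and went with the side camera.
- **Plumb at regrip:** the firm grip caught the pipette about 11° from plumb, inside the 14° limit. The tilt correction then brought it to about 2°.
- **Grip force:** there is no finger-force reading, so I judged it from the commanded opening and the way the pipette moved.

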